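Load the scanning stage and close its laser guard

TASK

Get the scanning stage ready for a laser scan: first set every sample carrier from the blue mat flat and fully down in a nest of the black stage, one to a nest. Then lift the four guard panels up off their hooks and push the tongue of each straight down, fully home, in an interlock switch beside the stage, one to a switch, so that the panels stand upright along its sides; only when all are home throw the laser-enable lever fully over. Put back anything of the job that gets knocked out of place, and leave the other things on the bench where they are.

Things in the scene. Friction and masses are not known exactly. Their poses are not given: they have to be found in the camera images.
- carrier1_mid (a point): White sample carrier: flat body 120 (x) x 44 (y) x 20 mm high with wells and, upright in its middle, a grip fin 44 long (x), 12 thick (y), its top 58 mm above the underside. The point is at the carrier's centre, 29 mm above its underside; x runs along the 120 mm, z up. A half turn makes no difference. 130 g, give or take 30 %. None also if it is absent today.
- carrier2_mid (a point): White sample carrier: flat body 120 (x) x 44 (y) x 20 mm high with wells and, upright in its middle, a grip fin 44 long (x), 12 thick (y), its top 58 mm above the underside. The point is at the carrier's centre, 29 mm above its underside; x runs along the 120 mm, z up. A half turn makes no difference. 130 g, give or take 30 %. None also if it is absent today.
- carrier3_mid (a point): White sample carrier: flat body 120 (x) x 44 (y) x 20 mm high with wells and, upright in its middle, a grip fin 44 long (x), 12 thick (y), its top 58 mm above the underside. The point is at the carrier's centre, 29 mm above its underside; x runs along the 120 mm, z up. A half turn makes no difference. 130 g, give or take 30 %. None also if it is absent today.
- panel1_mid (a point): Guard panel, 141 mm high. From the top: aluminium bar 110 long (x), 14 thick (y), 16 high; amber sheet 70 x 5 x 85 high; foot rail 70 x 16 x 12 high; steel tongue 24 (x) x 5 (y) x 28 long, down from the middle. Point at its centre, 70.5 mm above the tongue's tip; x along the bar, z up. Half turn no matter; all panels alike. About 150 g. Hangs by the bar's ends; grip across the middle of the bar.
- panel2_mid (a point): Guard panel, 141 mm high. From the top: aluminium bar 110 long (x), 14 thick (y), 16 high; amber sheet 70 x 5 x 85 high; foot rail 70 x 16 x 12 high; steel tongue 24 (x) x 5 (y) x 28 long, down from the middle. Point at its centre, 70.5 mm above the tongue's tip; x along the bar, z up. Half turn no matter; all panels alike. About 150 g. Hangs by the bar's ends; grip across the middle of the bar.
- panel3_mid (a point): Guard panel, 141 mm high. From the top: aluminium bar 110 long (x), 14 thick (y), 16 high; amber sheet 70 x 5 x 85 high; foot rail 70 x 16 x 12 high; steel tongue 24 (x) x 5 (y) x 28 long, down from the middle. Point at its centre, 70.5 mm above the tongue's tip; x along the bar, z up. Half turn no matter; all panels alike. About 150 g. Hangs by the bar's ends; grip across the middle of the bar.
- panel4_mid (a point): Guard panel, 141 mm high. From the top: aluminium bar 110 long (x), 14 thick (y), 16 high; amber sheet 70 x 5 x 85 high; foot rail 70 x 16 x 12 high; steel tongue 24 (x) x 5 (y) x 28 long, down from the middle. Point at its centre, 70.5 mm above the tongue's tip; x along the bar, z up. Half turn no matter; all panels alike. About 150 g. Hangs by the bar's ends; grip across the middle of the bar.
- nest1 (a point): Centre of the floor of a nest (50 mm above the table) on the black stage: a pocket 125 mm along its y by 49 mm along its x, with a rim 5 mm high and 6 mm thick. A carrier lies in it with its length along the nest's y, either way round; any carrier fits any nest. Neighbouring nests are 72 mm apart along x.
- nest2 (a point): Centre of the floor of a nest (50 mm above the table) on the black stage: a pocket 125 mm along its y by 49 mm along its x, with a rim 5 mm high and 6 mm thick. A carrier lies in it with its length along the nest's y, either way round; any carrier fits any nest. Neighbouring nests are 72 mm apart along x.
- nest3 (a point): Centre of the floor of a nest (50 mm above the table) on the black stage: a pocket 125 mm along its y by 49 mm along its x, with a rim 5 mm high and 6 mm thick. A carrier lies in it with its length along the nest's y, either way round; any carrier fits any nest. Neighbouring nests are 72 mm apart along x.
- slot1 (a point): Middle of the slot's mouth in the top of a grey interlock switch (block 64 x 40 x 65 mm high, on the table; two at either long side of the stage, 124 mm apart along x). Slot 27 mm along x, 8.5 mm along y, 36 mm deep, bevelled 3 mm at its mouth, level with the block's top. The tongue goes straight down, panel bar along the slot's x, until the foot rail rests on the block. Any panel fits any switch.
- slot2 (a point): Middle of the slot's mouth in the top of a grey interlock switch (block 64 x 40 x 65 mm high, on the table; two at either long side of the stage, 124 mm apart along x). Slot 27 mm along x, 8.5 mm along y, 36 mm deep, bevelled 3 mm at its mouth, level with the block's top. The tongue goes straight down, panel bar along the slot's x, until the foot rail rests on the block. Any panel fits any switch.
- slot3 (a point): Middle of the slot's mouth in the top of a grey interlock switch (block 64 x 40 x 65 mm high, on the table; two at either long side of the stage, 124 mm apart along x). Slot 27 mm along x, 8.5 mm along y, 36 mm deep, bevelled 3 mm at its mouth, level with the block's top. The tongue goes straight down, panel bar along the slot's x, until the foot rail rests on the block. Any panel fits any switch.
- slot4 (a point): Middle of the slot's mouth in the top of a grey interlock switch (block 64 x 40 x 65 mm high, on the table; two at either long side of the stage, 124 mm apart along x). Slot 27 mm along x, 8.5 mm along y, 36 mm deep, bevelled 3 mm at its mouth, level with the block's top. The tongue goes straight down, panel bar along the slot's x, until the foot rail rests on the block. Any panel fits any switch.
- rack: Fixed steel rack: base plate 250 (x) x 170 (y) x 10 mm, origin under its middle. Four pairs of upturned U hooks (8 mm wire, 24 mm wide inside) 44 mm either side of each panel, panels at x = -65 and +65, y = -45 and +45 mm; a pair holds the bar ends of one panel (bar along x), bar underside 168 mm above the table. Hook tips end 16 mm above that: lift straight up 25 mm or more.
- enable (a joint): Laser-enable lever, rad: 0 when it leans fully to the lever base's -x, 1.0 when thrown fully over to +x; it stays where it is left and moves with a light push.
- enable_base: Grey fixed block, 70 (x) x 50 x 25 mm high, that carries the laser-enable lever; origin at the middle of its underside, its x the way the lever is thrown, z up.
- enable_tip (a point): Middle of the black lever's end (a ball of 26 mm; it is 80 mm from the pivot, which lies 22 mm above the table in the middle of the block; upright at joint value 0.5).
- bottle: White reagent bottle, 64 mm in diameter, 150 mm high. Not part of the job; leave it where it is. Origin at the middle of its underside.
- dish: Open glass dish, 90 mm in diameter, 16 mm high. Not part of the job; leave it where it is. Origin at the middle of its underside.
- objective: Steel microscope objective standing on end, 40 mm in diameter, 50 mm high. Not part of the job; leave it where it is. Origin at the middle of its underside.
- slidebox: Grey slide box 100 x 85 x 35 mm. Not part of the job; leave it where it is. Origin at the middle of its underside.
- pencil: Yellow pencil about 150 mm long, 7.5 mm thick. Not part of the job; leave it where it is. Origin at the middle of its underside.
- tipbox: Clear box 120 x 85 x 60 mm. Not part of the job; leave it where it is. Origin at the middle of its underside.
There are look-alikes about, which are no part of the job. Leave any orange or red look-alike of the part that bears carrier1_mid alone.

How it is judged:
By the outcome, as a careful person would: the job done as asked, in the order asked, and still so for the second after the job is handed in, with the robot touching nothing.
Of carrier1, carrier2, carrier3 only 2 to 3 are there at a start; the rules pass over those that are not, and their reading is None.
At some moment in a run one of carrier1, carrier2, carrier3 may be knocked a few centimetres aside while the robot is not near it.
It also fails if it takes over 210 s, if anything falls off the work surface, if the arm or the gripper's body presses on something with over 40 N, if the wrist force passes 120 N, or if a joint passes its speed limit or range.

ROBOT

A 6-joint arm with a two-finger parallel gripper is mounted at the origin on the work surface. World frame = base frame: x ahead of the robot, y to its left, z up, the work surface at z = 0. Lengths are in m, angles in degrees, forces in N, time in s.
With the tool pointing down it reaches from about 0.35 to 0.875 m from the base axis. Payload 4.2 kg.
Tool frame: the origin (TCP) lies on the centre line of the jaws, within the pads' length; the fingertips stand 25 mm ahead of it and the grasp point (between the pads) lies 6 mm ahead of it; z points along the fingers, y is the line along which they close (so a half turn about z gives the same grasp; the last joint's range is limited). The gripper opens to 87 mm and grips with 3 to 60 N. Pads are 19 mm wide; open, the fingers measure 117 mm over their backs; the gripper's body (75 mm by 190 mm) begins 51 mm behind the grasp point.
Start: joints at [-56.23, 22.042, 0.453, 0, -68.411, -14.817], TCP at [0.203, -0.591, 0.248] pointing down, gripper open.
Joint ranges: [-179.83, 179.83], [-69.29, 118.12], [-61.27, 80.66], [-181.25, 117.63], [-171.15, -9.14], [-177.46, 177.46]. Speed limits (degrees/s): [159.86, 159.86, 180, 180, 180, 180].

INTERFACE

Orientations are given as a 3x3 rotation matrix whose columns are the frame's x, y, z axes.
In Python, from station import r gives the robot as it stands.
- The arm moves only by the tool move_arm, never from a script. Its argument "series" is a list of rows, each an object with "grip": the opening, from 0 (shut) to 1 (fully open); "xyz": the shift along the tool's x, y, z in mm, a list of three; "angular": the turn, a rotation vector about the tool's x, y, z in rad, a list of three. A call has 1 to 10 rows; each row is the pose to reach, as a shift and turn from the pose commanded when the call began, along the tool's axes at that moment; what a row does not reach only later rows make up. A row lasts 1/10 s, in which the tool goes at most 50 mm and 8.59 degrees, less where a joint would pass 70% of its speed; a pose out of reach is approached as far as the arm can. A call with a gripper value outside its range is refused whole. The fingers move at their own pace and stop on an object; the grip force is fixed at half the most. Time passes only in rows, so rows that repeat a pose let the fingers close. It gives the time, the measured TCP pose, the force, the opening and the grip force at its end, in the units of the state.
- r.sense(): the state, without advancing time (a new reading comes with each control period).
- r.capture(name): name is "side" or "top"; returns a dict with "img" (420x560x3 uint8, red, green, blue), "camera_matrix" (3x3 intrinsics, pixels), "rvec" (rotation vector, rad) and "tvec" (3), from world to camera coordinates, as OpenCV has them. Camera axes: x right, y down, z forward; pixel columns grow to the right and rows downward; lengths in m; the calibration is good to about 2 mm. A picture is of the moment at which its call begins. There is no depth.
- r.finish_job(): hands the job in; it is judged then, once.
The state is a dict: "time_s": time; "joints": joint angles; "joint_velocities": joint speeds; "effort": joint torques, N m; "tcp_pos": TCP position; "ee_rot": TCP orientation; "wrist_force": force on the tool from outside, world axes, zero at the start; "moment": the same for the moment, N m; "gripper_width": opening from 0.0 (shut) to 1.0 (fully open); "gripper_force": force on a finger pad.
Only numpy, scipy, OpenCV 4.12 (cv2) and the standard library are available. Lean on these libraries where they do the work, as an engineer would, in place of code of your own. Each camera call takes 0.05 s, during which the arm holds its last target. There are 200 camera calls.

## Working session

There is one attempt and no reset: what is moved stays moved. The work goes in short steps, Python scripts to look and compute and a tool call to move; the robot and the scene stay as the last step left them, time stands still between calls to the robot, and variables do not carry over. Pictures are saved under pics/ and viewed, at most 14 in all, crops included, and the job is handed in when it is done.

Besides the shell and the picture viewer there is one more tool, called as a command line: name --argument value ..., lists and objects as JSON in quotes. move_arm: Moves the arm, as the interface text tells. Its arguments: {"type":"object","properties":{"series":{"type":"array"}},"required":["series"]}

```bash
ls; mkdir -p pics; python3 - <<'E'
from station import r
import cv2,pickle
d={}
for n in("side","top"):
    c=r.capture(n); d[n]=c
    cv2.imwrite(f"pics/{n}0.png",c["img"][:,:,::-1])
    print(n,c["camera_matrix"],c["rvec"],c["tvec"])
pickle.dump(d,open("c0.pkl","wb"))
print(r.sense())
E
```

```text
pics
side [[380.57990558   0.         277.64478011]
 [  0.         380.57990558 213.6764505 ]
 [  0.           0.           1.        ]] [ 0.04701438 -2.94096474  1.01847237] [ 0.53715071 -0.01528571  1.22736105]
top [[468.10792373   0.         282.78717995]
 [  0.         468.10792373 209.13564951]
 [  0.           0.           1.        ]] [ 2.17045643 -2.13791621  0.1155454 ] [0.07449893 0.55524862 1.46545829]
{'time_s': 0.1, 'joints': array([-5.62319621e+01,  2.20877571e+01,  3.87466927e-01, -2.20739266e-02,
       -6.84121350e+01, -1.48167185e+01]), 'joint_velocities': array([ 0.00197728, -0.18204064,  0.22342271,  0.12648508,  0.12623345,
        0.05448792]), 'effort': array([-6.00600688e-04, -3.91689670e+01,  1.87935090e+01,  4.23188254e+00,
        1.34842182e-02, -7.64976767e-05]), 'tcp_pos': array([ 0.20282623, -0.59065966,  0.24656162]), 'ee_rot': array([[-9.45840927e-01, -3.24629500e-01, -7.92830873e-04],
       [-3.24630431e-01,  9.45839169e-01,  1.83025510e-03],
       [ 1.55735697e-04,  1.98850721e-03, -9.99998011e-01]]), 'wrist_force': array([ 0.83197918,  0.04504371, -0.22846705]), 'moment': array([ 0.06015322, -0.03517478, -0.02349251]), 'gripper_force': 0.0, 'gripper_width': 0.9978474928544177}
```

View pics/side0.png

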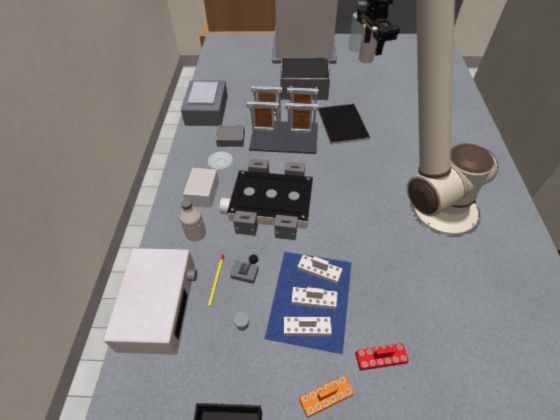

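View pics/top0.png

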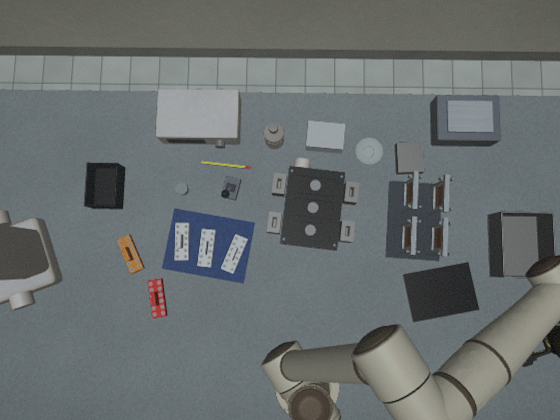

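Side: three white carriers on the blue mat around (320,267), (315,297), (307,326); stage at (270,197), switches at (258,167), (295,170), (245,222), (286,227); rack at (285,120); lever at (245,268). Top: carriers (182,241), (206,248), (234,254); stage (313,207); switches (279,184), (274,222), (352,191), (347,231); rack (418,218); lever (231,187). Enlarging these regions next.

```bash
cat > h.py <<'E'
import numpy as np,cv2
from station import r
def cam(c):
    R,_=cv2.Rodrigues(np.array(c["rvec"],float)); t=np.array(c["tvec"],float).ravel()
    return np.array(c["camera_matrix"]),R,t
def ray(c,uv,z):
    K,R,t=cam(c); C=-R.T@t
    d=R.T@np.linalg.solve(K,np.array([uv[0],uv[1],1.])); return C+d*(z-C[2])/d[2]
def proj(c,P):
    K,R,t=cam(c); p=K@(R@np.asarray(P,float)+t); return p[:2]/p[2]
def tri(c1,u1,c2,u2):
    A=[];b=[]
    for c,u in((c1,u1),(c2,u2)):
        K,R,t=cam(c);C=-R.T@t;d=R.T@np.linalg.solve(K,np.array([u[0],u[1],1.]));d/=np.linalg.norm(d)
        M=np.eye(3)-np.outer(d,d);A.append(M);b.append(M@C)
    return np.linalg.solve(sum(A),sum(b))
def rects(c,mask,z,amin,amax):
    o=[]
    for q in cv2.findContours(mask.astype(np.uint8),cv2.RETR_EXTERNAL,cv2.CHAIN_APPROX_NONE)[0]:
        a=cv2.contourArea(q)
        if amin<a<amax:
            b=cv2.boxPoints(cv2.minAreaRect(q)); w=np.array([ray(c,p,z)[:2] for p in b])
            e1,e2=w[1]-w[0],w[2]-w[1]; l=e1 if np.linalg.norm(e1)>np.linalg.norm(e2) else e2
            o.append((w.mean(0),np.degrees(np.arctan2(l[1],l[0]))%180,np.linalg.norm(e1),np.linalg.norm(e2),b.mean(0)))
    return o
def delta(pos,yaw):
    """shift in mm along present tool axes to TCP pos, tool down; turn (deg) about tool z for tool-y along yaw (world deg, mod 180)"""
    s=r.sense();R=s["ee_rot"]; d=R.T@(np.array(pos)-s["tcp_pos"])*1000
    y=np.degrees(np.arctan2(R[1,1],R[0,1])); t=(yaw-y+90)%180-90
    return d.round(1),round(-t,1),round(-np.radians(t),3),s["joints"].round(0)
E
python3 - <<'E'
import pickle
from h import *
d=pickle.load(open("c0.pkl","rb"));T=d["top"];S=d["side"]
a=cv2.resize(T["img"][150:290,160:300],None,fx=4,fy=4,interpolation=cv2.INTER_CUBIC)
b=cv2.resize(T["img"][145:265,260:460],None,fx=4,fy=4,interpolation=cv2.INTER_CUBIC)
cv2.imwrite("pics/b.png",b[:,:,::-1])
c=cv2.resize(S["img"][80:350,170:360],None,fx=2.2,fy=2.2,interpolation=cv2.INTER_CUBIC);cv2.imwrite("pics/c.png",c[:,:,::-1])
im=T["img"].astype(int)
m=(im.min(2)>150)
m[:200]=0
for o in rects(T,m,0.02,60,600):print("car",[np.round(x,4) for x in o])
m=(im.max(2)<60);
for o in rects(T,m,0.05,1000,8000):print("blk",[np.round(x,4) for x in o])
E
```

```text
car [array([-0.0459, -0.3413]), np.float64(31.4199), np.float64(0.0249), np.float64(0.0747), array([418.0294, 405.8823], dtype=float32)]
car [array([ 0.0632, -0.2721]), np.float64(33.4081), np.float64(0.0461), np.float64(0.1599), array([395.0098, 368.7878], dtype=float32)]
car [array([0.2529, 0.9242]), np.float64(23.077), np.float64(0.0337), np.float64(0.0436), array([ 16.65, 299.95], dtype=float32)]
car [array([0.3034, 0.9046]), np.float64(103.1616), np.float64(0.1666), np.float64(0.0515), array([ 24.0623, 283.9865], dtype=float32)]
car [array([0.4108, 0.2379]), np.float64(158.2816), np.float64(0.1172), np.float64(0.0415), array([233.6466, 253.4914], dtype=float32)]
car [array([0.428 , 0.3281]), np.float64(174.9499), np.float64(0.1184), np.float64(0.0421), array([205.7308, 247.6539], dtype=float32)]
car [array([0.4481, 0.4069]), np.float64(2.2877), np.float64(0.0421), np.float64(0.1156), array([181.5, 241. ], dtype=float32)]
car [array([0.4978, 0.9144]), np.float64(82.8001), np.float64(0.0251), np.float64(0.0633), array([ 25.97, 223.21], dtype=float32)]
blk [array([ 0.303 , -0.4094]), np.float64(101.5), np.float64(0.2094), np.float64(0.1457), array([440.7334, 291.591 ], dtype=float32)]
blk [array([ 0.474 , -0.7094]), np.float64(17.5277), np.float64(0.144), np.float64(0.2133), array([535.857 , 237.8756], dtype=float32)]
blk [array([ 0.5935, -0.0269]), np.float64(66.8996), np.float64(0.2026), np.float64(0.2348), array([317.5523, 196.9416], dtype=float32)]
blk [array([0.6218, 0.6544]), np.float64(0.9531), np.float64(0.147), np.float64(0.124), array([104.5461, 185.0773], dtype=float32)]
```

View pics/b.png

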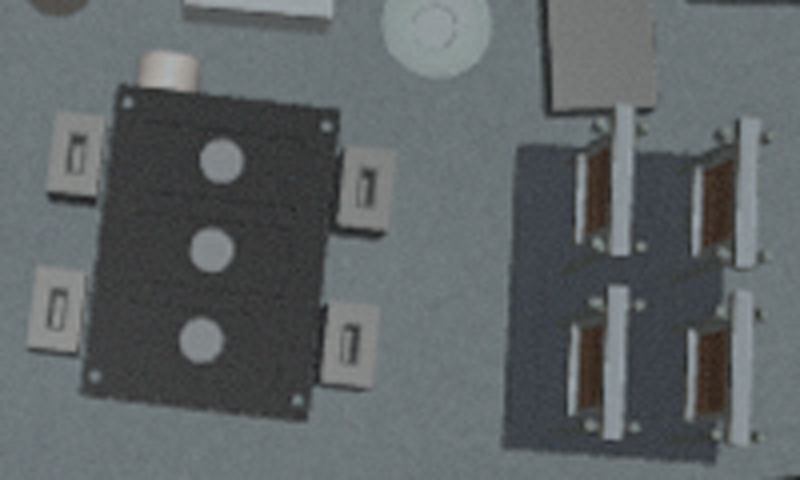

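View pics/c.png

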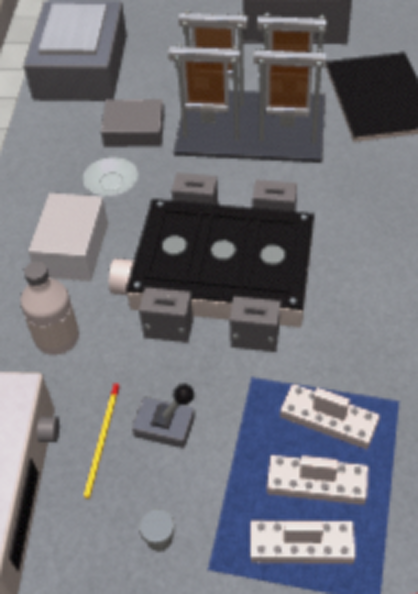

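Crop b: nest discs at top px (315,185), (313,207.5), (310,230); slots at (279,183.5), (274.5,222), (352,192), (347.5,231); bars at (415.5,190), (447,193), (414,235), (445,237). Crop c: the lever ball (254,259 full) leans toward the stage/robot side.

```bash
python3 - <<'E'
import pickle
from h import *
d=pickle.load(open("c0.pkl","rb"));T=d["top"];S=d["side"]
im=T["img"].astype(int)
def win(u,v,w=9,h=9):
    m=np.zeros(im.shape[:2],bool);m[int(v)-h:int(v)+h+1,int(u)-w:int(u)+w+1]=1;return m
f=lambda o:print([np.round(x,4) for x in o])
def cen(w):
    v,u=np.nonzero(w.astype(bool)); return u.mean(),v.mean()
N=[]
for p in((315,185),(313,207),(310,230)):
    u=cen((im.mean(2)>95)&win(*p,8,8)); N.append(ray(T,u,.05)[:2]); print("nest",np.round(u,1),N[-1].round(4))
print(np.diff(N,axis=0),[np.linalg.norm(x) for x in np.diff(N,axis=0)])
L=[]
for p in((279,183.5),(274.5,222),(352,192),(347.5,231)):
    w=win(*p,4,6); g=im.mean(2); W=np.clip(105-g,0,None)*w; 
    v,u=np.mgrid[:420,:560]; c=(W*u).sum()/W.sum(),(W*v).sum()/W.sum()
    L.append(ray(T,c,.065)[:2]);print("slot",np.round(c,1),L[-1].round(4),g[w].min(),g[w].max())
print(L[0]-L[1],L[2]-L[3],L[0]-L[2],L[1]-L[3],np.mean(L,0),np.mean(N,0))
for p in((415.5,190),(447,193),(414,235),(445,237)):
    for o in rects(T,(im.mean(2)>118)&win(*p,6,22),.184,40,400):print("bar",end='');f(o)
m=(im[...,0]<35)&win(228,190,14,14);g=im.mean(2)
for o in rects(T,(g<45)&win(226,193,10,10),.0922,8,400):print("ball",end='');f(o)
for o in rects(T,(g<75)&win(231,187,16,16),.025,8,900):print("base",end='');f(o)
for p in ((182,241),(206,248),(234,254)):
    W=win(*p,6,12)&(g<110)
    for o in rects(T,W,.04,8,300):print("fin",end='');f(o)
s=S["img"].astype(int).mean(2);M=np.zeros(s.shape,bool);M[250:268,243:264]=1
for o in rects(S,(s<40)&M,.0922,8,400):print("ballS",end='');f(o)
E
```

```text
nest [315.  184.8] [ 0.6315 -0.0187]
nest [312.4 207.1] [ 0.5599 -0.011 ]
nest [309.9 229.7] [ 0.4882 -0.0037]
[[-0.07150975  0.00771192]
 [-0.07176807  0.0072852 ]] [np.float64(0.07192439443058334), np.float64(0.07213688435291656)]
slot [278.4 181.2] [0.639  0.0977] 67.33333333333333 139.33333333333334
slot [273.3 220.3] [0.5147 0.1115] 76.0 145.66666666666666
slot [351.9 190.7] [ 0.612 -0.134] 51.0 133.66666666666666
slot [348.  229.9] [ 0.4883 -0.1215] 53.666666666666664 138.0
[ 0.12425461 -0.01385332] [ 0.12367448 -0.01252012] [0.02699401 0.23167667] [0.02641387 0.23300988] [ 0.56347176 -0.01155992] [ 0.55985967 -0.01111194]
bar[array([ 0.6011, -0.2997]), np.float64(171.6874), np.float64(0.1136), np.float64(0.02), array([415.034 , 188.7413], dtype=float32)]
bar[array([ 0.5914, -0.3912]), np.float64(178.4782), np.float64(0.0173), np.float64(0.1079), array([447. , 192.5], dtype=float32)]
bar[array([ 0.466 , -0.2923]), np.float64(176.9326), np.float64(0.1062), np.float64(0.0132), array([413.2966, 235.4924], dtype=float32)]
bar[array([ 0.466 , -0.3837]), np.float64(178.507), np.float64(0.0143), np.float64(0.114), array([445.5, 236. ], dtype=float32)]
ball[array([0.5932, 0.2616]), np.float64(45.9634), np.float64(0.0197), np.float64(0.02), array([225. , 193.5], dtype=float32)]
base[array([0.6141, 0.261 ]), np.float64(149.7807), np.float64(0.0548), np.float64(0.0317), array([228.1404, 190.2753], dtype=float32)]
fin[array([0.447 , 0.4023]), np.float64(2.3755), np.float64(0.0032), np.float64(0.038), array([181.5, 241. ], dtype=float32)]
fin[array([0.3836, 0.2196]), np.float64(1.5278), np.float64(0.0095), np.float64(0.025), array([238.5, 262. ], dtype=float32)]
ballS[array([0.5905, 0.2619]), np.float64(94.1018), np.float64(0.0188), np.float64(0.0217), array([253.5, 259.5], dtype=float32)]
```

```bash
cat >> h.py <<'E'
from scipy.spatial.transform import Rotation as Ro
def rows(*wps,start=None):
    """wps (x,y,z,yaw of tool y): print shift mm / turn rad from start pose"""
    s=r.sense();p,R=(s["tcp_pos"],s["ee_rot"])
    yaw=np.degrees(np.arctan2(R[1,1],R[0,1]))
    if start is not None: p=np.array(start[:3]);yaw=start[3]
    dn=lambda a:Ro.from_euler('z',a-90,degrees=True).as_matrix()@np.array([[-1,0,0],[0,1,0],[0,0,-1.]])
    if start is not None or True: R=dn(yaw)
    for w in wps:
        t=(w[3]-yaw+180)%360-180
        print("xyz",(R.T@(np.array(w[:3])-p)*1000).round(1).tolist(),"turn z",round(-np.radians(t),3))
    return s
E
python3 - <<'E'
from h import *
s=rows((.42,-.42,.32,150),(.47,0,.32,220),(.4108,.2379,.25,248.3),(.4108,.2379,.12,248.3))
E
```

```text
xyz [-260.8, 90.9, -73.4] turn z -0.717
xyz [-444.4, 471.9, -73.4] turn z -1.938
xyz [-465.7, 716.2, -3.4] turn z -2.432
xyz [-465.7, 716.2, 126.6] turn z -2.432
```

move_arm --series '[{"grip":0.5,"xyz":[-45,15,-40],"angular":[0,0,-0.14]},{"grip":0.5,"xyz":[-85,30,-60],"angular":[0,0,-0.28]},{"grip":0.5,"xyz":[-130,45,-70],"angular":[0,0,-0.42]},{"grip":0.5,"xyz":[-175,60,-73],"angular":[0,0,-0.56]},{"grip":0.5,"xyz":[-220,75,-73],"angular":[0,0,-0.7]},{"grip":0.5,"xyz":[-260,95,-73],"angular":[0,0,-0.84]},{"grip":0.5,"xyz":[-285,138,-73],"angular":[0,0,-0.98]},{"grip":0.5,"xyz":[-305,180,-73],"angular":[0,0,-1.12]},{"grip":0.5,"xyz":[-325,225,-73],"angular":[0,0,-1.26]},{"grip":0.5,"xyz":[-345,270,-73],"angular":[0,0,-1.4]}]'

```text
time_s: 1.1
tcp_pos: [0.4413, -0.2217, 0.32]
ee_rot: [[0.165, -0.986, -0.001], [-0.986, -0.165, 0.0], [-0.001, 0.001, -1.0]]
wrist_force: [1.9, 0.8, 0.9]
gripper_width: 0.5
gripper_force: 0.0
```

```bash
python3 - <<'E'
from h import *
s=rows((.47,0,.32,220),(.4108,.2379,.25,248.3),(.4108,.2379,.12,248.3),(.4108,.2379,.052,248.3));print(s["tcp_pos"],s["joints"].round(0),s["time_s"])
E
```

```text
xyz [-214.0, -64.8, -0.0] turn z -0.533
xyz [-458.4, -45.6, 70.0] turn z -1.027
xyz [-458.4, -45.6, 200.0] turn z -1.027
xyz [-458.4, -45.6, 268.0] turn z -1.027
[ 0.4413248  -0.22174288  0.31998521] [ -8.   6. -10.  -0. -73.  17.] 1.1
```

move_arm --series '[{"grip":0.5,"xyz":[-46,-12,0],"angular":[0,0,-0.12]},{"grip":0.5,"xyz":[-92,-25,0],"angular":[0,0,-0.24]},{"grip":0.5,"xyz":[-138,-38,5],"angular":[0,0,-0.36]},{"grip":0.5,"xyz":[-185,-50,10],"angular":[0,0,-0.48]},{"grip":0.5,"xyz":[-231,-55,20],"angular":[0,0,-0.6]},{"grip":0.5,"xyz":[-277,-55,30],"angular":[0,0,-0.72]},{"grip":0.5,"xyz":[-323,-52,45],"angular":[0,0,-0.84]},{"grip":0.5,"xyz":[-369,-50,60],"angular":[0,0,-0.95]},{"grip":0.5,"xyz":[-415,-47,75],"angular":[0,0,-1.027]},{"grip":0.5,"xyz":[-458,-45.5,90],"angular":[0,0,-1.027]}]'

```text
time_s: 2.1
tcp_pos: [0.4125, 0.2374, 0.2299]
ee_rot: [[0.928, -0.373, -0.0], [-0.373, -0.928, 0.0], [-0.0, 0.0, -1.0]]
wrist_force: [1.0, 0.9, -0.6]
gripper_width: 0.498
gripper_force: 0.0
```

move_arm --series '[{"grip":0.5,"xyz":[0,0,40],"angular":[0,0,0]},{"grip":0.5,"xyz":[0,0,80],"angular":[0,0,0]},{"grip":0.5,"xyz":[0,0,110],"angular":[0,0,0]},{"grip":0.5,"xyz":[0,0,110],"angular":[0,0,0]}]'

```text
time_s: 2.5
tcp_pos: [0.411, 0.2334, 0.1166]
ee_rot: [[0.927, -0.375, -0.008], [-0.375, -0.927, -0.007], [-0.004, 0.01, -1.0]]
wrist_force: [-0.3, -0.2, 0.7]
gripper_width: 0.501
gripper_force: 0.0
```

```bash
python3 - <<'E'
from h import *
S=r.capture("side");T=r.capture("top")
g=lambda c,n,y,x,h,w,f:cv2.resize(c["img"][y:y+h,x:x+w],None,fx=f,fy=f,interpolation=cv2.INTER_CUBIC)
a=g(S,0,220,250,130,120,3.3);b=g(T,0,200,160,100,110,3.9)
a=np.pad(a,((0,0),(0,0),(0,0)));H=max(len(a),len(b));o=np.hstack([np.pad(q,((0,H-len(q)),(0,0),(0,0))) for q in(a,b)]);print(o.shape)
cv2.imwrite("pics/d.png",o[:600,:800,::-1])
s=rows((.4108,.2379,.12,248.3),(.4108,.2379,.052,248.3));print(s["tcp_pos"],s["joints"].round(0),s["time_s"])
p=s["tcp_pos"]-[0,0,.025]
print("tip in side crop",(proj(S,p)-[250,220])*3.3,"fin top side",(proj(S,[.4108,.2379,.058])-[250,220])*3.3, "tip top", (proj(T,p)-[160,200])*3.9)
E
```

```text
(429, 825, 3)
xyz [-3.6, -0.7, 0.9] turn z -0.005
xyz [-3.6, -0.7, 68.9] turn z -0.005
[0.41389664 0.2358754  0.12087787] [ 49.  16. -30.   0. -44.  19.] 2.6
tip in side crop [230.1052611  105.46915946] fin top side [230.74902447 132.04995549] tip top [278.82385508 201.88297672]
```

View pics/d.png

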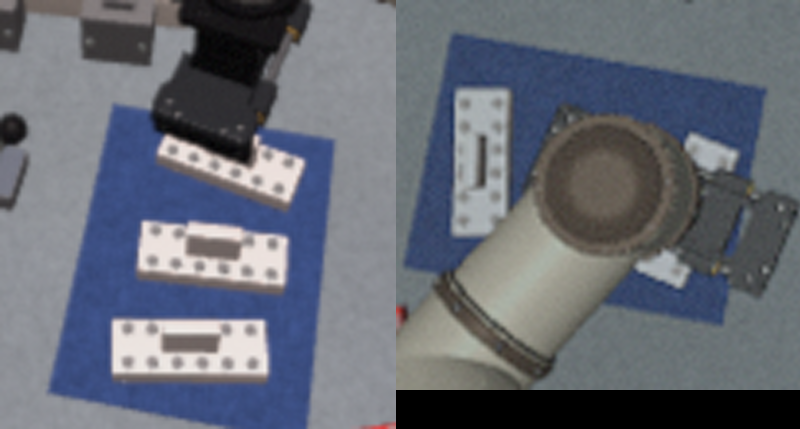

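Left (side): the fingers straddle carrier A's fin near (225,130) in the crop; top view shows the gripper covering it. Descend, grip, lift.

move_arm --series '[{"grip":0.5,"xyz":[-3,-0.5,30],"angular":[0,0,0]},{"grip":0.5,"xyz":[-3.5,-0.5,55],"angular":[0,0,0]},{"grip":0.5,"xyz":[-3.5,-0.5,68],"angular":[0,0,0]},{"grip":0.5,"xyz":[-3.5,-0.5,68],"angular":[0,0,0]},{"grip":0.0,"xyz":[-3.5,-0.5,68],"angular":[0,0,0]},{"grip":0.0,"xyz":[-3.5,-0.5,68],"angular":[0,0,0]},{"grip":0.0,"xyz":[-3.5,-0.5,68],"angular":[0,0,0]},{"grip":0.0,"xyz":[-3.5,-0.5,68],"angular":[0,0,0]},{"grip":0.0,"xyz":[-3.5,-0.5,68],"angular":[0,0,0]},{"grip":0.0,"xyz":[-3.5,-0.5,68],"angular":[0,0,0]}]'

```text
time_s: 3.6
tcp_pos: [0.4107, 0.2376, 0.053]
ee_rot: [[0.927, -0.374, 0.0], [-0.374, -0.927, 0.0], [0.0, -0.0, -1.0]]
wrist_force: [-0.7, 0.7, 4.6]
gripper_width: 0.137
gripper_force: 30.0
```

```bash
python3 - <<'E'
from h import *
s=rows((.4108,.2379,.17,248),(.4882,-.0037,.16,174),(.4882,-.0037,.102,174));print(s["tcp_pos"],s["joints"].round(0),s["gripper_width"],s["gripper_force"])
E
```

```text
xyz [0.0, -0.3, -117.0] turn z 0.001
xyz [162.2, 194.8, -107.0] turn z 1.292
xyz [162.2, 194.8, -49.0] turn z 1.292
[0.41066438 0.23764539 0.05301436] [ 50.  22. -34.   0. -34.  18.] 0.1373512983348474 29.99003907199949
```

move_arm --series '[{"grip":0.0,"xyz":[0,0,-45],"angular":[0,0,0]},{"grip":0.0,"xyz":[0,0,-90],"angular":[0,0,0]},{"grip":0.0,"xyz":[20,25,-117],"angular":[0,0,0.14]},{"grip":0.0,"xyz":[40,50,-117],"angular":[0,0,0.28]},{"grip":0.0,"xyz":[65,75,-117],"angular":[0,0,0.42]},{"grip":0.0,"xyz":[85,100,-117],"angular":[0,0,0.56]},{"grip":0.0,"xyz":[105,125,-117],"angular":[0,0,0.7]},{"grip":0.0,"xyz":[125,150,-117],"angular":[0,0,0.84]},{"grip":0.0,"xyz":[145,175,-113],"angular":[0,0,0.98]},{"grip":0.0,"xyz":[155,188,-110],"angular":[0,0,1.12]}]'

```text
time_s: 4.6
tcp_pos: [0.4837, 0.0032, 0.162]
ee_rot: [[0.059, -0.998, -0.001], [-0.998, -0.059, -0.0], [0.0, 0.001, -1.0]]
wrist_force: [-0.1, 0.0, -1.1]
gripper_width: 0.135
gripper_force: 30.0
```

move_arm --series '[{"grip":0.0,"xyz":[0,0,20],"angular":[0,0,0.12]},{"grip":0.0,"xyz":[0,0,20],"angular":[0,0,0.172]},{"grip":0.0,"xyz":[0,0,20],"angular":[0,0,0.172]},{"grip":0.0,"xyz":[0,0,20],"angular":[0,0,0.172]}]'

```text
time_s: 5.0
tcp_pos: [0.4839, 0.0052, 0.1425]
ee_rot: [[-0.104, -0.995, -0.0], [-0.995, 0.104, 0.0], [-0.0, 0.0, -1.0]]
wrist_force: [-0.2, 0.1, -0.6]
gripper_width: 0.134
gripper_force: 30.0
```

```bash
python3 - <<'E'
from h import *
S=r.capture("side");T=r.capture("top")
s=rows((.4882,-.0037,.12,174),(.4882,-.0037,.101,174));print(s["tcp_pos"],s["joints"].round(0),s["gripper_width"])
a=cv2.resize(S["img"][140:260,200:340],None,fx=5,fy=5,interpolation=cv2.INTER_CUBIC)
cv2.imwrite("pics/e.png",a[:,:,::-1])
E
```

```text
xyz [8.6, -5.1, 22.8] turn z 0.001
xyz [8.6, -5.1, 41.8] turn z 0.001
[0.48402001 0.00536606 0.14282533] [ 20.  15. -27.  -0. -48. -26.] 0.13021018765826955
```

View pics/e.png

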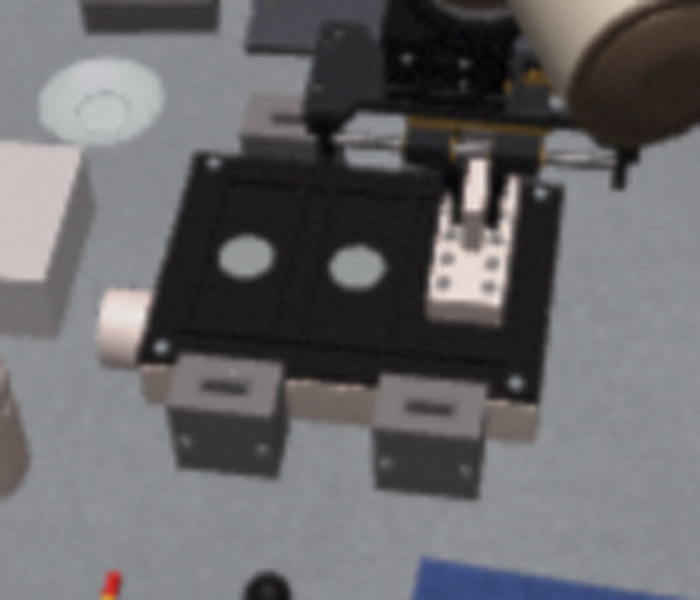

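Side crop: the carrier hangs level over the near nest, (470,250) in the crop, aligned with the stage. Align and lower.

move_arm --series '[{"grip":0.0,"xyz":[8.5,-5,0],"angular":[0,0,0]},{"grip":0.0,"xyz":[8.5,-5,15],"angular":[0,0,0]},{"grip":0.0,"xyz":[8.5,-5,25],"angular":[0,0,0]},{"grip":0.0,"xyz":[8.5,-5,30],"angular":[0,0,0]},{"grip":0.0,"xyz":[8.5,-5,34],"angular":[0,0,0]},{"grip":0.0,"xyz":[8.5,-5,38],"angular":[0,0,0]},{"grip":0.0,"xyz":[8.5,-5,40],"angular":[0,0,0]},{"grip":0.0,"xyz":[8.5,-5,40],"angular":[0,0,0]},{"grip":0.0,"xyz":[8.5,-5,40],"angular":[0,0,0]}]'

```text
time_s: 6.0
tcp_pos: [0.4881, -0.0038, 0.103]
ee_rot: [[-0.104, -0.995, 0.001], [-0.995, 0.104, 0.0], [-0.0, -0.001, -1.0]]
wrist_force: [-1.3, -0.2, 1.2]
gripper_width: 0.133
gripper_force: 30.0
```

move_arm --series '[{"grip":0.0,"xyz":[0,0,1.5],"angular":[0,0,0]},{"grip":0.5,"xyz":[0,0,1.5],"angular":[0,0,0]},{"grip":0.5,"xyz":[0,0,1.5],"angular":[0,0,0]},{"grip":0.5,"xyz":[0,0,1.5],"angular":[0,0,0]},{"grip":0.5,"xyz":[0,0,-20],"angular":[0,0,0]},{"grip":0.5,"xyz":[0,0,-60],"angular":[0,0,0]},{"grip":0.5,"xyz":[-25,0,-100],"angular":[0,0,-0.14]},{"grip":0.5,"xyz":[-65,0,-120],"angular":[0,0,-0.28]},{"grip":0.5,"xyz":[-110,0,-120],"angular":[0,0,-0.42]},{"grip":0.5,"xyz":[-155,0,-120],"angular":[0,0,-0.56]}]'

```text
time_s: 7.0
tcp_pos: [0.5044, 0.1519, 0.2236]
ee_rot: [[0.444, -0.896, 0.002], [-0.896, -0.444, 0.001], [-0.0, -0.002, -1.0]]
wrist_force: [0.7, -0.1, -0.4]
gripper_width: 0.5
gripper_force: 0.0
```

```bash
python3 - <<'E'
from h import *
S=r.capture("side")
s=rows((.428,.3281,.13,265),(.428,.3281,.052,265));print(s["tcp_pos"],s["joints"].round(0),s["time_s"])
im=S["img"].astype(int)
a=cv2.resize(S["img"][140:350,200:360],None,fx=2.8,fy=2.8,interpolation=cv2.INTER_CUBIC)
cv2.imwrite("pics/f.png",a[:,:,::-1])
m=im.min(2)>140;m[:240]=0
for o in rects(S,m,.012,100,900):print([np.round(x,4) for x in o])
E
```

```text
xyz [-187.7, -7.7, 92.9] turn z -1.014
xyz [-187.7, -7.7, 170.9] turn z -1.014
[0.50600807 0.15718981 0.22293967] [ 35.  14. -15.  -0. -61.  -8.] 7.05
[array([0.0352, 0.5056]), np.float64(141.7637), np.float64(0.1031), np.float64(0.1619), array([481.0771, 371.6547], dtype=float32)]
[array([0.4461, 0.4058]), np.float64(1.7532), np.float64(0.1204), np.float64(0.0429), array([307., 325.], dtype=float32)]
[array([0.6195, 0.3915]), np.float64(136.9668), np.float64(0.0371), np.float64(0.0377), array([240.75, 317.75], dtype=float32)]
[array([0.4257, 0.3225]), np.float64(174.6141), np.float64(0.0485), np.float64(0.1237), array([314.3171, 295.6463], dtype=float32)]
[array([0.087 , 0.3429]), np.float64(115.1003), np.float64(0.1006), np.float64(0.1372), array([442.8424, 307.0116], dtype=float32)]
[array([0.5592, 0.3084]), np.float64(82.5527), np.float64(0.1147), np.float64(0.0453), array([265.3588, 290.1353], dtype=float32)]
```

View pics/f.png

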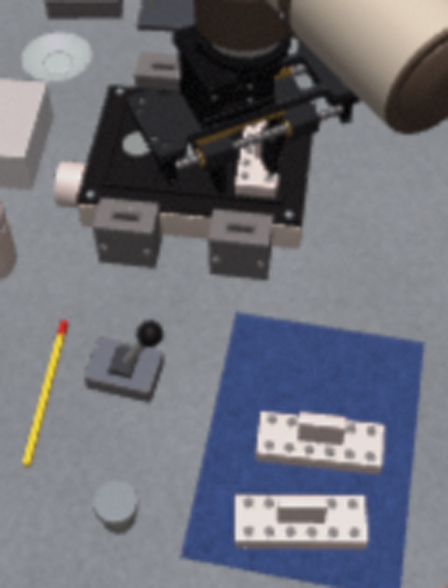

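Side crop: carrier 1 lies in the near nest (260,165); B (320,440) and C (300,520) are unmoved. Fetch B.

move_arm --series '[{"grip":0.5,"xyz":[-35,0,10],"angular":[0,0,-0.145]},{"grip":0.5,"xyz":[-75,-3,20],"angular":[0,0,-0.29]},{"grip":0.5,"xyz":[-115,-5,35],"angular":[0,0,-0.435]},{"grip":0.5,"xyz":[-150,-7,50],"angular":[0,0,-0.58]},{"grip":0.5,"xyz":[-180,-7.5,65],"angular":[0,0,-0.725]},{"grip":0.5,"xyz":[-187.5,-7.5,80],"angular":[0,0,-0.87]},{"grip":0.5,"xyz":[-187.5,-7.5,100],"angular":[0,0,-1.014]},{"grip":0.5,"xyz":[-187.5,-7.5,130],"angular":[0,0,-1.014]},{"grip":0.5,"xyz":[-187.5,-7.5,130],"angular":[0,0,-1.014]},{"grip":0.5,"xyz":[-187.5,-7.5,130],"angular":[0,0,-1.014]}]'

```text
time_s: 8.05
tcp_pos: [0.4287, 0.3219, 0.0924]
ee_rot: [[0.995, -0.102, -0.0], [-0.102, -0.995, -0.001], [-0.0, 0.001, -1.0]]
wrist_force: [0.2, 0.8, 0.9]
gripper_width: 0.499
gripper_force: 0.0
```

```bash
python3 - <<'E'
from h import *
s=rows((.428,.3281,.052,265));print(s["tcp_pos"],s["joints"].round(0))
E
```

```text
xyz [-1.3, -6.1, 40.4] turn z -0.015
[0.42867342 0.32188454 0.09240846] [ 54.  23. -23.   0. -44.  30.]
```

move_arm --series '[{"grip":0.5,"xyz":[-1,-6,15],"angular":[0,0,-0.015]},{"grip":0.5,"xyz":[-1,-6,32],"angular":[0,0,-0.015]},{"grip":0.5,"xyz":[-1,-6,40],"angular":[0,0,-0.015]},{"grip":0.5,"xyz":[-1,-6,40],"angular":[0,0,-0.015]},{"grip":0.0,"xyz":[-1,-6,40],"angular":[0,0,-0.015]},{"grip":0.0,"xyz":[-1,-6,40],"angular":[0,0,-0.015]},{"grip":0.0,"xyz":[-1,-6,40],"angular":[0,0,-0.015]},{"grip":0.0,"xyz":[-1,-6,40],"angular":[0,0,-0.015]},{"grip":0.0,"xyz":[-1,-6,40],"angular":[0,0,-0.015]}]'

```text
time_s: 8.95
tcp_pos: [0.4282, 0.3282, 0.0528]
ee_rot: [[0.996, -0.087, 0.0], [-0.087, -0.996, 0.0], [0.0, -0.0, -1.0]]
wrist_force: [-0.7, -1.2, 1.4]
gripper_width: 0.134
gripper_force: 30.0
```

```bash
python3 - <<'E'
from h import *
s=rows((.5599,-.011,.16,174),(.5599,-.011,.13,174));print(s["tcp_pos"],s["joints"].round(0),s["gripper_width"])
E
```

```text
xyz [160.6, 326.5, -107.2] turn z 1.589
xyz [160.6, 326.5, -77.2] turn z 1.589
[0.4281935  0.32819363 0.05283778] [ 55.  27. -25.   0. -38.  30.] 0.13408689087275796
```

move_arm --series '[{"grip":0.0,"xyz":[0,0,-45],"angular":[0,0,0.0]},{"grip":0.0,"xyz":[0,5,-90],"angular":[0,0,0.14]},{"grip":0.0,"xyz":[20,40,-115],"angular":[0,0,0.28]},{"grip":0.0,"xyz":[40,80,-122],"angular":[0,0,0.42]},{"grip":0.0,"xyz":[60,120,-122],"angular":[0,0,0.56]},{"grip":0.0,"xyz":[80,160,-122],"angular":[0,0,0.7]},{"grip":0.0,"xyz":[100,200,-122],"angular":[0,0,0.84]},{"grip":0.0,"xyz":[120,240,-122],"angular":[0,0,0.98]},{"grip":0.0,"xyz":[140,280,-122],"angular":[0,0,1.12]},{"grip":0.0,"xyz":[155,315,-120],"angular":[0,0,1.26]}]'

```text
time_s: 9.95
tcp_pos: [0.5556, -0.0012, 0.1724]
ee_rot: [[0.216, -0.976, -0.0], [-0.976, -0.216, 0.0], [-0.0, 0.0, -1.0]]
wrist_force: [1.4, -0.1, -1.4]
gripper_width: 0.134
gripper_force: 30.0
```

move_arm --series '[{"grip":0.0,"xyz":[0,0,0],"angular":[0,0,0.14]},{"grip":0.0,"xyz":[0,0,0],"angular":[0,0,0.28]},{"grip":0.0,"xyz":[0,0,0],"angular":[0,0,0.329]},{"grip":0.0,"xyz":[0,0,0],"angular":[0,0,0.329]},{"grip":0.0,"xyz":[0,0,0],"angular":[0,0,0.329]}]'

```text
time_s: 10.45
tcp_pos: [0.5549, 0.0008, 0.1722]
ee_rot: [[-0.104, -0.995, -0.001], [-0.995, 0.104, -0.0], [0.0, 0.001, -1.0]]
wrist_force: [-0.7, -0.0, -1.6]
gripper_width: 0.136
gripper_force: 30.0
```

```bash
python3 - <<'E'
from h import *
s=rows((.5599,-.011,.102,174));print(s["tcp_pos"],s["joints"].round(0),s["gripper_width"],s["time_s"])
E
```

```text
xyz [11.3, -6.2, 70.2] turn z 0.001
[0.55490273 0.0008475  0.17220864] [ 17.  19. -16.  -0. -55. -23.] 0.13621713917096775 10.45
```

move_arm --series '[{"grip":0.0,"xyz":[11,-6,20],"angular":[0,0,0]},{"grip":0.0,"xyz":[11,-6,45],"angular":[0,0,0]},{"grip":0.0,"xyz":[11,-6,58],"angular":[0,0,0]},{"grip":0.0,"xyz":[11,-6,62],"angular":[0,0,0]},{"grip":0.0,"xyz":[11,-6,66],"angular":[0,0,0]},{"grip":0.0,"xyz":[11,-6,69],"angular":[0,0,0]},{"grip":0.0,"xyz":[11,-6,70.5],"angular":[0,0,0]},{"grip":0.0,"xyz":[11,-6,70.5],"angular":[0,0,0]}]'

```text
time_s: 11.25
tcp_pos: [0.5605, -0.0105, 0.1029]
ee_rot: [[-0.104, -0.995, 0.002], [-0.995, 0.104, 0.0], [-0.0, -0.001, -1.0]]
wrist_force: [-0.4, 0.4, -0.1]
gripper_width: 0.135
gripper_force: 30.0
```

move_arm --series '[{"grip":0.0,"xyz":[0,0,1],"angular":[0,0,0]},{"grip":0.5,"xyz":[0,0,1],"angular":[0,0,0]},{"grip":0.5,"xyz":[0,0,1],"angular":[0,0,0]},{"grip":0.5,"xyz":[0,0,1],"angular":[0,0,0]},{"grip":0.5,"xyz":[0,0,-20],"angular":[0,0,0]},{"grip":0.5,"xyz":[0,0,-60],"angular":[0,0,0]},{"grip":0.5,"xyz":[-30,5,-95],"angular":[0,0,-0.14]},{"grip":0.5,"xyz":[-70,20,-120],"angular":[0,0,-0.28]},{"grip":0.5,"xyz":[-115,32,-120],"angular":[0,0,-0.42]},{"grip":0.5,"xyz":[-160,45,-120],"angular":[0,0,-0.56]}]'

```text
time_s: 12.25
tcp_pos: [0.5321, 0.1546, 0.2234]
ee_rot: [[0.444, -0.896, 0.003], [-0.896, -0.444, 0.002], [-0.0, -0.003, -1.0]]
wrist_force: [0.9, 0.6, -0.1]
gripper_width: 0.501
gripper_force: 0.0
```

move_arm --series '[{"grip":0.5,"xyz":[-40,0,0],"angular":[0,0,-0.14]},{"grip":0.5,"xyz":[-80,0,0],"angular":[0,0,-0.28]},{"grip":0.5,"xyz":[-120,0,0],"angular":[0,0,-0.42]},{"grip":0.5,"xyz":[-160,0,10],"angular":[0,0,-0.56]},{"grip":0.5,"xyz":[-200,0,20],"angular":[0,0,-0.7]},{"grip":0.5,"xyz":[-220,0,30],"angular":[0,0,-0.84]},{"grip":0.5,"xyz":[-220,0,40],"angular":[0,0,-0.98]},{"grip":0.5,"xyz":[-220,0,50],"angular":[0,0,-1.12]},{"grip":0.5,"xyz":[-220,0,50],"angular":[0,0,-1.12]},{"grip":0.5,"xyz":[-220,0,50],"angular":[0,0,-1.12]}]'

```text
time_s: 13.25
tcp_pos: [0.4355, 0.3507, 0.1721]
ee_rot: [[1.0, 0.001, 0.0], [0.001, -1.0, -0.0], [0.0, 0.0, -1.0]]
wrist_force: [0.4, 0.6, 0.4]
gripper_width: 0.501
gripper_force: 0.0
```

```bash
python3 - <<'E'
from h import *
S=r.capture("side");T=r.capture("top")
a=cv2.resize(S["img"][140:350,200:360],None,fx=2.6,fy=2.6,interpolation=cv2.INTER_CUBIC)
b=cv2.resize(T["img"][150:250,230:380],None,fx=2.5,fy=2.5,interpolation=cv2.INTER_CUBIC)
o=np.zeros((546,800,3),np.uint8);o[:546,:416]=a[:546];o[:250,420:795]=b
cv2.imwrite("pics/g.png",o[:,:,::-1])
for z in (.07,):
  for o in rects(T,(T["img"].min(2)>135)&(np.mgrid[:420,:560][1]>285)&(np.mgrid[:420,:560][1]<342)&(np.mgrid[:420,:560][0]>195)&(np.mgrid[:420,:560][0]<245),z,60,900):print([np.round(x,4) for x in o])
s=rows((.447,.4065,.13,272),(.447,.4065,.052,272));print(s["tcp_pos"],s["joints"].round(0),s["time_s"])
E
```

```text
[array([ 0.4889, -0.0027]), np.float64(84.4728), np.float64(0.0427), np.float64(0.1187), array([309.8902, 228.9878], dtype=float32)]
[array([ 0.5614, -0.0093]), np.float64(83.8946), np.float64(0.0428), np.float64(0.1191), array([312.1964, 205.8636], dtype=float32)]
xyz [11.3, -55.6, 42.7] turn z -0.033
xyz [11.3, -55.6, 120.7] turn z -0.033
[0.43579573 0.35083955 0.1726973 ] [ 55.  19. -15.   0. -55.  35.] 13.35
```

View pics/g.png

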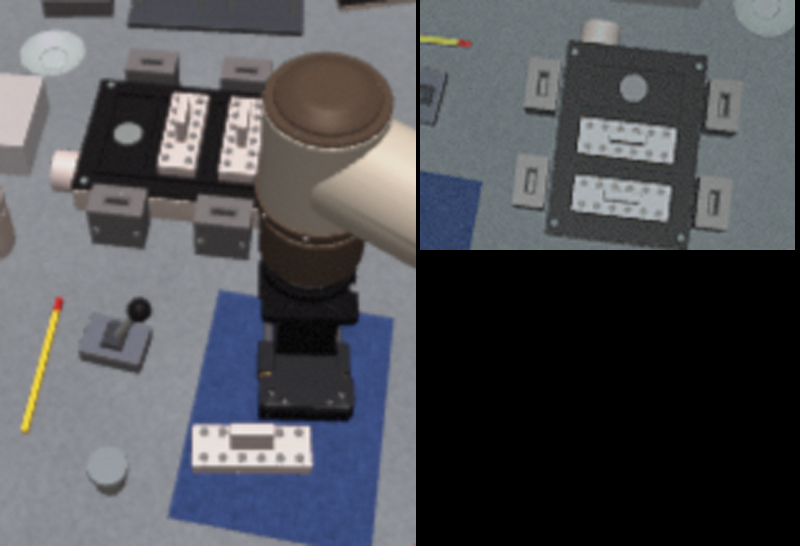

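Both placed carriers lie in their nests (side crop (183,133), (240,138)); carrier C now appears at (252,448), i.e. side px ≈(297,312), so it was knocked aside. Re-measure it.

```bash
python3 - <<'E'
from h import *
S=r.capture("side");T=r.capture("top")
m=S["img"].min(2)>140;m[:290]=0;m[345:]=0;m[:,:268]=0;m[:,345:]=0
for o in rects(S,m,.012,100,1400):print("S",[np.round(x,4) for x in o])
m=T["img"].min(2)>140;m[:200]=0;m[300:]=0;m[:,:150]=0;m[:,260:]=0
for o in rects(T,m,.02,60,900):print("T",[np.round(x,4) for x in o])
E
```

```text
S [array([0.4735, 0.3682]), np.float64(1.7118), np.float64(0.1207), np.float64(0.0449), array([296.5, 311. ], dtype=float32)]
T [array([0.5097, 0.3722]), np.float64(2.1268), np.float64(0.0389), np.float64(0.0454), array([193., 222.], dtype=float32)]
```

move_arm --series '[{"grip":0.5,"xyz":[39,-18,0],"angular":[0,0,-0.033]},{"grip":0.5,"xyz":[39,-18,40],"angular":[0,0,-0.033]},{"grip":0.5,"xyz":[39,-18,80],"angular":[0,0,-0.033]},{"grip":0.5,"xyz":[39,-18,105],"angular":[0,0,-0.033]},{"grip":0.5,"xyz":[39,-18,120],"angular":[0,0,-0.033]},{"grip":0.5,"xyz":[39,-18,120],"angular":[0,0,-0.033]},{"grip":0.0,"xyz":[39,-18,120],"angular":[0,0,-0.033]},{"grip":0.0,"xyz":[39,-18,120],"angular":[0,0,-0.033]},{"grip":0.0,"xyz":[39,-18,120],"angular":[0,0,-0.033]},{"grip":0.0,"xyz":[39,-18,120],"angular":[0,0,-0.033]}]'

```text
time_s: 14.45
tcp_pos: [0.4746, 0.3693, 0.0531]
ee_rot: [[0.999, 0.037, 0.001], [0.037, -0.999, 0.002], [0.001, -0.002, -1.0]]
wrist_force: [0.1, 0.1, -0.2]
gripper_width: 0.219
gripper_force: 0.0
```

```bash
python3 - <<'E'
from h import *
s=rows((.6315,-.0187,.174,174));print(s["tcp_pos"],s["joints"].round(0),s["gripper_width"])
E
```

```text
xyz [142.4, 393.6, -120.9] turn z 1.713
[0.47462344 0.36931019 0.05314177] [ 53.  31. -16.   0. -43.  39.] 0.2193985054222083
```

move_arm --series '[{"grip":0.0,"xyz":[0,0,0],"angular":[0,0,0.0]},{"grip":0.0,"xyz":[0,0,0],"angular":[0,0,0.0]},{"grip":0.0,"xyz":[0,0,-40],"angular":[0,0,0.0]},{"grip":0.0,"xyz":[0,0,-85],"angular":[0,0,0.14]},{"grip":0.0,"xyz":[0,20,-125],"angular":[0,0,0.28]},{"grip":0.0,"xyz":[15,60,-135],"angular":[0,0,0.42]},{"grip":0.0,"xyz":[30,105,-135],"angular":[0,0,0.56]},{"grip":0.0,"xyz":[45,150,-135],"angular":[0,0,0.7]},{"grip":0.0,"xyz":[65,195,-135],"angular":[0,0,0.84]},{"grip":0.0,"xyz":[85,240,-135],"angular":[0,0,0.98]}]'

```text
time_s: 15.45
tcp_pos: [0.5681, 0.1303, 0.1869]
ee_rot: [[0.583, -0.812, -0.001], [-0.812, -0.583, -0.0], [-0.0, 0.001, -1.0]]
wrist_force: [0.3, 0.1, -1.3]
gripper_width: 0.136
gripper_force: 30.0
```

```bash
python3 - <<'E'
from h import *
s=rows((.6315,-.0187,.174,174));print(s["tcp_pos"],s["joints"].round(0),s["gripper_width"])
E
```

```text
xyz [158.1, 35.4, 12.9] turn z 0.727
[0.56806952 0.13033414 0.18687892] [ 29.  21. -11.  -0. -59.   7.] 0.13635081043326674
```

move_arm --series '[{"grip":0.0,"xyz":[35,10,0],"angular":[0,0,0.14]},{"grip":0.0,"xyz":[75,18,0],"angular":[0,0,0.28]},{"grip":0.0,"xyz":[115,26,5],"angular":[0,0,0.42]},{"grip":0.0,"xyz":[145,34,10],"angular":[0,0,0.56]},{"grip":0.0,"xyz":[155,35,13],"angular":[0,0,0.7]},{"grip":0.0,"xyz":[155,35,13],"angular":[0,0,0.73]},{"grip":0.0,"xyz":[155,35,13],"angular":[0,0,0.73]},{"grip":0.0,"xyz":[155,35,13],"angular":[0,0,0.73]},{"grip":0.0,"xyz":[155,35,13],"angular":[0,0,0.73]}]'

```text
time_s: 16.35
tcp_pos: [0.6307, -0.0127, 0.1744]
ee_rot: [[-0.099, -0.995, 0.0], [-0.995, 0.099, 0.0], [-0.0, -0.0, -1.0]]
wrist_force: [0.1, -0.7, -1.3]
gripper_width: 0.136
gripper_force: 30.0
```

```bash
python3 - <<'E'
from h import *
s=rows((.632,-.0187,.102,174));print(s["tcp_pos"],s["joints"].round(0),s["gripper_width"])
E
```

```text
xyz [5.8, -1.9, 72.4] turn z 0.005
[ 0.63072369 -0.01271862  0.17441369] [ 14.  26.  -5.  -0. -60. -19.] 0.1364749148249173
```

move_arm --series '[{"grip":0.0,"xyz":[6,-2,20],"angular":[0,0,0.005]},{"grip":0.0,"xyz":[6,-2,45],"angular":[0,0,0.005]},{"grip":0.0,"xyz":[6,-2,60],"angular":[0,0,0.005]},{"grip":0.0,"xyz":[6,-2,64],"angular":[0,0,0.005]},{"grip":0.0,"xyz":[6,-2,68],"angular":[0,0,0.005]},{"grip":0.0,"xyz":[6,-2,71],"angular":[0,0,0.005]},{"grip":0.0,"xyz":[6,-2,72.5],"angular":[0,0,0.005]},{"grip":0.0,"xyz":[6,-2,72.5],"angular":[0,0,0.005]}]'

```text
time_s: 17.15
tcp_pos: [0.6324, -0.0196, 0.1028]
ee_rot: [[-0.106, -0.994, 0.001], [-0.994, 0.106, 0.0], [-0.0, -0.001, -1.0]]
wrist_force: [-3.2, 1.8, 3.0]
gripper_width: 0.134
gripper_force: 30.0
```

move_arm --series '[{"grip":0.0,"xyz":[0,0,1],"angular":[0,0,0]},{"grip":0.5,"xyz":[0,0,1],"angular":[0,0,0]},{"grip":0.5,"xyz":[0,0,1],"angular":[0,0,0]},{"grip":0.5,"xyz":[0,0,1],"angular":[0,0,0]},{"grip":0.5,"xyz":[0,0,-20],"angular":[0,0,0]},{"grip":0.5,"xyz":[0,0,-60],"angular":[0,0,0]},{"grip":0.5,"xyz":[0,0,-105],"angular":[0,0,0.14]},{"grip":0.5,"xyz":[0,0,-150],"angular":[0,0,0.28]},{"grip":0.5,"xyz":[0,0,-190],"angular":[0,0,0.42]},{"grip":0.5,"xyz":[0,0,-230],"angular":[0,0,0.56]}]'

```text
time_s: 18.15
tcp_pos: [0.6322, -0.0201, 0.3335]
ee_rot: [[-0.623, -0.782, 0.001], [-0.782, 0.623, 0.0], [-0.001, -0.001, -1.0]]
wrist_force: [1.0, 0.8, -1.2]
gripper_width: 0.493
gripper_force: 0.0
```

```bash
python3 - <<'E'
import pickle
from h import *
d=pickle.load(open("c0.pkl","rb"));T=d["top"];S=d["side"]
im=S["img"].astype(int);am=(im[...,0]-im[...,2]>40)&(im[...,0]<190);am[:80]=0;am[140:]=0;am[:,:240]=0;am[:,330:]=0
for o in rects(S,am,.1255,30,900):print("S amber",[np.round(x,4) for x in o])
it=T["img"].astype(int);am=(it[...,0]-it[...,2]>30);am[:170]=0;am[260:]=0;am[:,:390]=0;am[:,460:]=0
for o in rects(T,am,.1255,20,900):print("T amber",[np.round(x,4) for x in o])
# rack base plate: darker, bluish
g=it.mean(2);q=(g<82)&(it[...,2]-it[...,0]>4);q[:170]=0;q[275:]=0;q[:,:380]=0;q[:,:385]=0;q[:,455:]=0
for o in rects(T,q,.01,500,9000):print("T plate",[np.round(x,4) for x in o])
# bars: row-wise brightness centroid in top
for u0,v0,v1 in((415,177,205),(447,177,207),(413,222,250),(445,222,252)):
    P=[]
    for v in range(v0,v1):
        w=np.clip(g[v,u0-6:u0+7]-112,0,None); P.append(ray(T,((w*np.arange(u0-6,u0+7)).sum()/w.sum(),v),.184)[:2])
    P=np.array(P);k=np.polyfit(P[:,0],P[:,1],1);print("bar",P.mean(0).round(4),"slope deg",np.degrees(np.arctan(k[0])).round(2), "y at",k.round(4))
# bar ends in rows
for u0,v in((447,192),(413,235),(445,237)):
    col=g[v-26:v+27,u0-1:u0+2].mean(1);e=np.nonzero(col>115)[0]+v-26;print(u0,e.min(),e.max(),ray(T,(u0,e.min()-.5),.184)[:2],ray(T,(u0,e.max()+.5),.184)[:2])
b=cv2.resize(S["img"][75:160,235:335],None,fx=7,fy=7,interpolation=cv2.INTER_CUBIC);cv2.imwrite("pics/i.png",b[:,:,::-1])
print(rows((.5,-.3,.3,84))["time_s"],r.sense()["tcp_pos"])
E
```

```text
S amber [array([ 0.4651, -0.2939]), np.float64(89.2626), np.float64(0.057), np.float64(0.094), array([301. , 118.5], dtype=float32)]
S amber [array([ 0.5982, -0.2974]), np.float64(92.797), np.float64(0.0574), np.float64(0.0947), array([263. , 117.5], dtype=float32)]
S amber [array([ 0.4614, -0.4097]), np.float64(0.7226), np.float64(0.0519), np.float64(0.043), array([302. ,  98.5], dtype=float32)]
S amber [array([ 0.5928, -0.4203]), np.float64(0.7076), np.float64(0.0562), np.float64(0.0436), array([266.5,  96.5], dtype=float32)]
T plate [array([ 0.5278, -0.341 ]), np.float64(175.5351), np.float64(0.2487), np.float64(0.1787), array([413.7854, 220.3149], dtype=float32)]
bar [ 0.5957 -0.2999] slope deg -3.81 y at [-0.0666 -0.2602]
bar [ 0.5941 -0.3908] slope deg -2.97 y at [-0.0518 -0.3601]
bar [ 0.4658 -0.2924] slope deg -3.42 y at [-0.0598 -0.2646]
bar [ 0.4643 -0.3833] slope deg -2.37 y at [-0.0414 -0.3641]
447 166 218 [ 0.67034541 -0.39321837] [ 0.51585804 -0.38923092]
413 217 261 [ 0.52019459 -0.29237826] [ 0.39204426 -0.29017   ]
445 211 256 [ 0.53882665 -0.3841156 ] [ 0.40754644 -0.38079334]
xyz [301.3, -71.1, 33.5] turn z 1.002
18.15 [ 0.63223009 -0.02012991  0.3334594 ]
```

View pics/i.png

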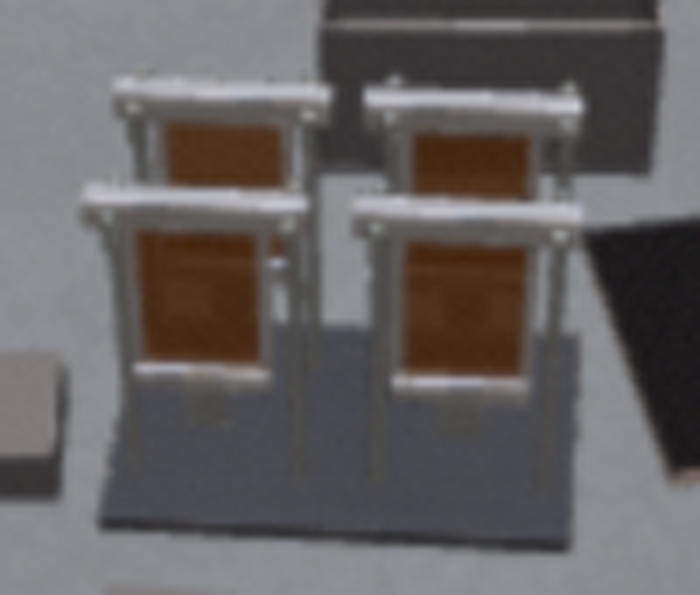

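Side crop of the rack: four bars, front centres at full px (262.8,103.4), (301.9,105.4), back (266.8,88.1), (302.6,89.3). Fit the rack frame from these and the top view.

```bash
python3 - <<'E'
import pickle
from h import *
d=pickle.load(open("c0.pkl","rb"));S=d["side"];T=d["top"]
Q=np.array([ray(S,p,.184)[:2] for p in((262.8,103.4),(301.9,105.4),(266.8,88.1),(302.6,89.3))]);print(Q.round(4),Q.mean(0))
# side view of slots (z .065) and nest discs
im=S["img"].astype(int);g=im.mean(2)
for p in((314-0,0),):pass
v,u=np.mgrid[:420,:560]
for p in((258.3,164.5),(295,167.5),(245,217),(285.5,220.5)):
    w=(abs(u-p[0])<8)&(abs(v-p[1])<5); W=np.clip(np.percentile(g[w],60)-g,0,None)*w;W[W<12]=0
    c=((W*u).sum()/W.sum(),(W*v).sum()/W.sum());print("slot",np.round(c,1),ray(S,c,.065)[:2].round(4))
for n in((.6315,-.0187),(.5599,-.011),(.4882,-.0037)):
    p=proj(S,[*n,.05]);w=(abs(u-p[0])<9)&(abs(v-p[1])<7)&(g>85);c=(u[w].mean(),v[w].mean());print("disc",np.round(p,1),np.round(c,1),ray(S,c,.05)[:2].round(4))
C=-cv2.Rodrigues(T["rvec"])[0].T@T["tvec"];print("topcam",C, "sidecam",-cv2.Rodrigues(S["rvec"])[0].T@S["tvec"])
E
```

```text
[[ 0.596  -0.2963]
 [ 0.4638 -0.287 ]
 [ 0.5874 -0.3854]
 [ 0.4613 -0.3797]] [ 0.52710897 -0.33711835]
slot [257.7 167.1] [ 0.6073 -0.1124]
slot [294.2 170. ] [ 0.4856 -0.1012]
slot [244.2 217.2] [0.6327 0.0993]
slot [286.  220.8] [0.5076 0.1097]
disc [248.4 191. ] [248.7 190.9] [ 0.6305 -0.0191]
disc [270.5 193.2] [270.9 193.1] [ 0.5587 -0.0113]
disc [293.  195.3] [293.4 195.2] [ 0.4867 -0.0039]
topcam [0.3758947  0.06345293 1.52187254] sidecam [0.49073539 0.79060041 0.96400698]
```

```bash
python3 - <<'E'
from h import *
s=rows((.595,-.2998,.31,86.7),(.595,-.2998,.24,86.7));print(s["joints"].round(0))
E
```

```text
xyz [241.9, -145.2, 23.5] turn z 0.955
xyz [241.9, -145.2, 93.5] turn z 0.955
[ 13.  20.  10.   0. -80. -51.]
```

move_arm --series '[{"grip":0.5,"xyz":[38,-23,0],"angular":[0,0,0.145]},{"grip":0.5,"xyz":[76,-46,0],"angular":[0,0,0.29]},{"grip":0.5,"xyz":[114,-69,5],"angular":[0,0,0.435]},{"grip":0.5,"xyz":[152,-92,10],"angular":[0,0,0.58]},{"grip":0.5,"xyz":[190,-115,20],"angular":[0,0,0.725]},{"grip":0.5,"xyz":[230,-138,30],"angular":[0,0,0.87]},{"grip":0.5,"xyz":[242,-145,45],"angular":[0,0,0.955]},{"grip":0.5,"xyz":[242,-145,70],"angular":[0,0,0.955]},{"grip":0.5,"xyz":[242,-145,70],"angular":[0,0,0.955]},{"grip":0.5,"xyz":[242,-145,70],"angular":[0,0,0.955]}]'

```text
time_s: 19.15
tcp_pos: [0.5966, -0.3, 0.2615]
ee_rot: [[-0.999, 0.051, -0.001], [0.051, 0.999, -0.0], [0.001, -0.001, -1.0]]
wrist_force: [0.6, -0.1, 0.6]
gripper_width: 0.499
gripper_force: 0.0
```

```bash
python3 - <<'E'
from h import *
s=rows((.595,-.2998,.182,86.7));print(s["tcp_pos"],s["joints"].round(0))
S=r.capture("side")
p=s["tcp_pos"]
a=cv2.resize(S["img"][60:160,215:335],None,fx=6,fy=6,interpolation=cv2.INTER_CUBIC)
q=(proj(S,p-[0,0,.025])-[215,60])*6; cv2.circle(a,tuple(int(x) for x in q),4,(0,255,0),-1)
cv2.imwrite("pics/j.png",a[:,:,::-1])
E
```

```text
xyz [1.6, 0.1, 79.5] turn z 0.007
[ 0.59660292 -0.2999919   0.26152403] [-13.  26.   8.   0. -73. -80.]
```

View pics/j.png

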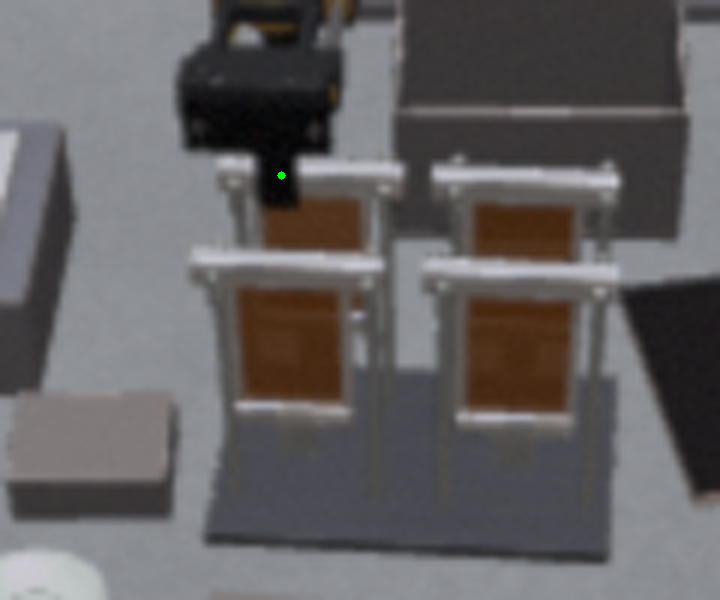

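The gripper is above the front-left panel (finger at crop (278,190), projected tip dot (281,175): good agreement). Descend and grip its bar.

move_arm --series '[{"grip":0.5,"xyz":[1.5,0,30],"angular":[0,0,0.007]},{"grip":0.5,"xyz":[1.5,0,60],"angular":[0,0,0.007]},{"grip":0.5,"xyz":[1.5,0,79],"angular":[0,0,0.007]},{"grip":0.5,"xyz":[1.5,0,79],"angular":[0,0,0.007]},{"grip":0.0,"xyz":[1.5,0,79],"angular":[0,0,0.007]},{"grip":0.0,"xyz":[1.5,0,79],"angular":[0,0,0.007]},{"grip":0.0,"xyz":[1.5,0,79],"angular":[0,0,0.007]},{"grip":0.0,"xyz":[1.5,0,79],"angular":[0,0,0.007]},{"grip":0.0,"xyz":[1.5,0,79],"angular":[0,0,0.007]},{"grip":0.0,"xyz":[1.5,0,79],"angular":[0,0,0.007]}]'

```text
time_s: 20.2
tcp_pos: [0.5953, -0.2998, 0.1834]
ee_rot: [[-0.998, 0.058, 0.001], [0.058, 0.998, -0.001], [-0.001, -0.0, -1.0]]
wrist_force: [-0.2, 0.8, 1.9]
gripper_width: 0.157
gripper_force: 30.0
```

move_arm --series '[{"grip":0.0,"xyz":[0,0,-25],"angular":[0,0,0]},{"grip":0.0,"xyz":[0,0,-60],"angular":[0,0,0]},{"grip":0.0,"xyz":[0,0,-100],"angular":[0,0,0]},{"grip":0.0,"xyz":[0,0,-128],"angular":[0,0,0]},{"grip":0.0,"xyz":[0,0,-128],"angular":[0,0,0]},{"grip":0.0,"xyz":[0,0,-128],"angular":[0,0,0]}]'

```text
time_s: 20.8
tcp_pos: [0.5948, -0.2994, 0.3102]
ee_rot: [[-0.998, 0.058, -0.0], [0.058, 0.998, 0.001], [0.0, 0.001, -1.0]]
wrist_force: [0.1, 0.4, -3.2]
gripper_width: 0.155
gripper_force: 30.0
```

```bash
python3 - <<'E'
from h import *
s=rows((.6332,.0985,.31,84),(.6332,.0985,.24,84));print(s["tcp_pos"],s["joints"].round(0),s["gripper_width"])
E
```

```text
xyz [-15.1, 399.5, 0.2] turn z 0.046
xyz [-15.1, 399.5, 70.2] turn z 0.046
[ 0.59476315 -0.29938619  0.3101508 ] [-13.  24.  13.  -0. -79. -80.] 0.15468551055680288
```

move_arm --series '[{"grip":0.0,"xyz":[-2,42,0],"angular":[0,0,0.005]},{"grip":0.0,"xyz":[-4,85,0],"angular":[0,0,0.01]},{"grip":0.0,"xyz":[-6,130,0],"angular":[0,0,0.015]},{"grip":0.0,"xyz":[-8,175,0],"angular":[0,0,0.02]},{"grip":0.0,"xyz":[-10,220,0],"angular":[0,0,0.025]},{"grip":0.0,"xyz":[-12,265,0],"angular":[0,0,0.03]},{"grip":0.0,"xyz":[-14,310,0],"angular":[0,0,0.035]},{"grip":0.0,"xyz":[-15,355,0],"angular":[0,0,0.046]},{"grip":0.0,"xyz":[-15,385,0],"angular":[0,0,0.046]},{"grip":0.0,"xyz":[-15,399.5,0],"angular":[0,0,0.046]}]'

```text
time_s: 21.8
tcp_pos: [0.6323, 0.101, 0.3076]
ee_rot: [[-0.995, 0.101, -0.005], [0.101, 0.995, -0.001], [0.005, -0.001, -1.0]]
wrist_force: [0.6, 0.9, -2.1]
gripper_width: 0.157
gripper_force: 30.0
```

move_arm --series '[{"grip":0.0,"xyz":[0,0,25],"angular":[0,0,0]},{"grip":0.0,"xyz":[0,0,50],"angular":[0,0,0]},{"grip":0.0,"xyz":[0,0,72],"angular":[0,0,0]},{"grip":0.0,"xyz":[0,0,82],"angular":[0,0,0]},{"grip":0.0,"xyz":[0,0,82],"angular":[0,0,0]},{"grip":0.0,"xyz":[0,0,82],"angular":[0,0,0]}]'

```text
time_s: 22.4
tcp_pos: [0.6337, 0.0979, 0.229]
ee_rot: [[-0.995, 0.104, 0.001], [0.104, 0.995, -0.0], [-0.001, -0.0, -1.0]]
wrist_force: [0.4, -0.1, -1.4]
gripper_width: 0.157
gripper_force: 30.0
```

```bash
python3 - <<'E'
from h import *
s=rows((.6332,.0985,.20,84));print(s["tcp_pos"],s["joints"].round(0),s["gripper_width"])
S=r.capture("side")
a=cv2.resize(S["img"][150:250,200:310],None,fx=6,fy=6,interpolation=cv2.INTER_CUBIC)
p=s["tcp_pos"]; 
for P,c in((p-[0,0,.1404],(0,255,0)),([.6332,.0985,.065],(255,0,0))):
    q=(proj(S,P)-[200,150])*6;print(q);cv2.circle(a,tuple(int(x) for x in q),3,c,-1)
cv2.imwrite("pics/k.png",a[:,:,::-1])
E
```

```text
xyz [0.5, 0.6, 29.0] turn z 0.0
[0.63368751 0.09788662 0.22901238] [  23.   24.    1.    0.  -67. -119.] 0.15746759979790778
[259.60266097 371.25311997]
[264.64460845 401.6935447 ]
```

View pics/k.png

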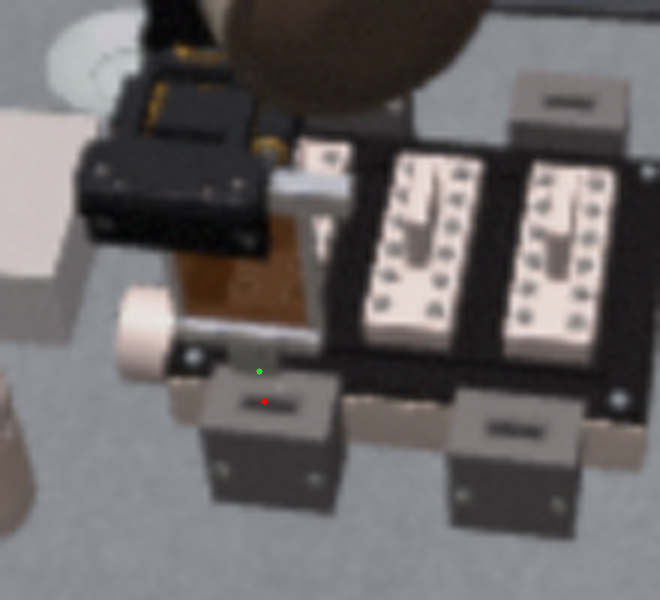

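The tongue hangs above switch 1: tongue bottom near crop (256,372), slot about (268,403); a slight shift toward -x seems needed. Measure it by profile.

```bash
python3 - <<'E'
from h import *
S=r.capture("side");g=S["img"].astype(float).mean(2)
for v in (209,210,211,212):print("tongue",v,g[v,236:250].astype(int))
for v in (216,217,218):print("slot",v,g[v,236:254].astype(int))
for v in (204,205,206):print("rail",v,g[v,228:258].astype(int))
b=g[217,236:254];
E
```

```text
tongue 209 [30 38 69 75 76 74 73 74 72 73 53 43 44 47]
tongue 210 [54 60 69 74 75 72 73 73 71 70 50 36 32 31]
tongue 211 [102 108  96  80  79  75  74  75  72  72  59  58  57  50]
tongue 212 [115 121 115  99 101 103  93  92  88  88  98 107 109 109]
slot 216 [123 123 122 114  96  78  74  80  80  80  86  90  96 100 111 121 123 124]
slot 217 [123 123 122 111  84  67  61  63  61  62  64  64  70  92 113 121 122 123]
slot 218 [122 122 122 114 107  98  93  87  81  76  69  68  69  92 117 123 123 123]
rail 204 [192 148 129 144 158 167 180 184 183 173 168 167 168 167 167 165 152 145
 142 126 106 100  99  97  95  79  47  26  28  28]
rail 205 [174 118  98 104 111 117 126 128 121 117 120 128 135 148 160 166 182 184
 177 172 169 167 166 151 133  87  44  30  26  27]
rail 206 [133  81  72  75  83  85  88  88  85  87  91  96 101 107 112 118 127 129
 118 117 120 129 135 141 130  83  44  29  27  27]
```

move_arm --series '[{"grip":0.0,"xyz":[4.5,0.5,5],"angular":[0,0,0]},{"grip":0.0,"xyz":[4.5,0.5,15],"angular":[0,0,0]},{"grip":0.0,"xyz":[4.5,0.5,20],"angular":[0,0,0]},{"grip":0.0,"xyz":[4.5,0.5,24],"angular":[0,0,0]},{"grip":0.0,"xyz":[4.5,0.5,28],"angular":[0,0,0]},{"grip":0.0,"xyz":[4.5,0.5,31],"angular":[0,0,0]},{"grip":0.0,"xyz":[4.5,0.5,34],"angular":[0,0,0]},{"grip":0.0,"xyz":[4.5,0.5,34],"angular":[0,0,0]}]'

```text
time_s: 23.3
tcp_pos: [0.6286, 0.0991, 0.194]
ee_rot: [[-0.995, 0.104, -0.001], [0.104, 0.995, -0.0], [0.001, -0.0, -1.0]]
wrist_force: [-1.2, -0.3, -0.5]
gripper_width: 0.158
gripper_force: 30.0
```

move_arm --series '[{"grip":0.0,"xyz":[0,0,5],"angular":[0,0,0]},{"grip":0.0,"xyz":[0,0,9],"angular":[0,0,0]},{"grip":0.0,"xyz":[0,0,13],"angular":[0,0,0]},{"grip":0.0,"xyz":[0,0,16],"angular":[0,0,0]},{"grip":0.0,"xyz":[0,0,18],"angular":[0,0,0]},{"grip":0.0,"xyz":[0,0,18],"angular":[0,0,0]},{"grip":0.0,"xyz":[0,0,18],"angular":[0,0,0]}]'

```text
time_s: 24.0
tcp_pos: [0.6289, 0.0992, 0.1776]
ee_rot: [[-0.995, 0.104, 0.001], [0.104, 0.995, -0.0], [-0.001, 0.0, -1.0]]
wrist_force: [-2.9, 0.3, 5.5]
gripper_width: 0.155
gripper_force: 30.0
```

move_arm --series '[{"grip":0.5,"xyz":[0,0,0],"angular":[0,0,0]},{"grip":0.5,"xyz":[0,0,0],"angular":[0,0,0]},{"grip":0.5,"xyz":[0,0,0],"angular":[0,0,0]},{"grip":0.5,"xyz":[0,0,-30],"angular":[0,0,0]},{"grip":0.5,"xyz":[0,0,-75],"angular":[0,0,0]},{"grip":0.5,"xyz":[10,-20,-110],"angular":[0,0,0]},{"grip":0.5,"xyz":[28,-62,-110],"angular":[0,0,0]},{"grip":0.5,"xyz":[46,-105,-110],"angular":[0,0,-0.01]},{"grip":0.5,"xyz":[64,-148,-110],"angular":[0,0,-0.02]},{"grip":0.5,"xyz":[80,-190,-110],"angular":[0,0,-0.03]}]'

```text
time_s: 25.0
tcp_pos: [0.5283, -0.0828, 0.2865]
ee_rot: [[-0.997, 0.073, 0.0], [0.073, 0.997, 0.0], [-0.0, 0.0, -1.0]]
wrist_force: [1.1, -0.4, 0.3]
gripper_width: 0.501
gripper_force: 0.0
```

```bash
python3 - <<'E'
from h import *
s=rows((.466,-.2926,.27,86.7));print(s["tcp_pos"],s["joints"].round(0),s["gripper_width"],s["time_s"])
E
```

```text
xyz [46.7, -213.8, 16.5] turn z -0.016
[ 0.52828819 -0.08277594  0.28654683] [   8.   12.   -9.    0.  -70. -103.] 0.500970460194402 25.0
```

move_arm --series '[{"grip":0.5,"xyz":[10,-44,0],"angular":[0,0,-0.01]},{"grip":0.5,"xyz":[20,-90,0],"angular":[0,0,-0.016]},{"grip":0.5,"xyz":[30,-136,5],"angular":[0,0,-0.016]},{"grip":0.5,"xyz":[40,-180,10],"angular":[0,0,-0.016]},{"grip":0.5,"xyz":[46.5,-209,16],"angular":[0,0,-0.016]},{"grip":0.5,"xyz":[46.5,-209,30],"angular":[0,0,-0.016]},{"grip":0.5,"xyz":[46.5,-209,30],"angular":[0,0,-0.016]},{"grip":0.5,"xyz":[46.5,-209,30],"angular":[0,0,-0.016]}]'

```text
time_s: 25.8
tcp_pos: [0.4677, -0.2864, 0.2565]
ee_rot: [[-0.998, 0.058, -0.0], [0.058, 0.998, -0.0], [0.0, -0.0, -1.0]]
wrist_force: [0.7, 0.4, 0.3]
gripper_width: 0.5
gripper_force: 0.0
```

```bash
python3 - <<'E'
from h import *
s=rows((.466,-.2926,.182,86.7));print(s["tcp_pos"],s["joints"].round(0))
E
```

```text
xyz [1.3, -6.2, 74.5] turn z -0.0
[ 0.46765044 -0.28643727  0.25650462] [-15.  14. -10.   0. -66. -79.]
```

move_arm --series '[{"grip":0.5,"xyz":[1.5,-6,20],"angular":[0,0,0]},{"grip":0.5,"xyz":[1.5,-6,50],"angular":[0,0,0]},{"grip":0.5,"xyz":[1.5,-6,73.5],"angular":[0,0,0]},{"grip":0.5,"xyz":[1.5,-6,73.5],"angular":[0,0,0]},{"grip":0.0,"xyz":[1.5,-6,73.5],"angular":[0,0,0]},{"grip":0.0,"xyz":[1.5,-6,73.5],"angular":[0,0,0]},{"grip":0.0,"xyz":[1.5,-6,73.5],"angular":[0,0,0]},{"grip":0.0,"xyz":[1.5,-6,73.5],"angular":[0,0,0]},{"grip":0.0,"xyz":[1.5,-6,73.5],"angular":[0,0,0]},{"grip":0.0,"xyz":[1.5,-6,73.5],"angular":[0,0,0]}]'

```text
time_s: 26.8
tcp_pos: [0.4661, -0.2924, 0.1838]
ee_rot: [[-0.998, 0.058, 0.001], [0.058, 0.998, -0.001], [-0.001, -0.0, -1.0]]
wrist_force: [0.8, 0.9, 2.0]
gripper_width: 0.159
gripper_force: 30.0
```

move_arm --series '[{"grip":0.0,"xyz":[0,0,-25],"angular":[0,0,0]},{"grip":0.0,"xyz":[0,0,-60],"angular":[0,0,0]},{"grip":0.0,"xyz":[0,0,-100],"angular":[0,0,0]},{"grip":0.0,"xyz":[0,0,-128],"angular":[0,0,0]},{"grip":0.0,"xyz":[0,0,-128],"angular":[0,0,0]},{"grip":0.0,"xyz":[0,0,-128],"angular":[0,0,0]}]'

```text
time_s: 27.4
tcp_pos: [0.4654, -0.292, 0.3107]
ee_rot: [[-0.998, 0.059, 0.0], [0.059, 0.998, 0.001], [0.0, 0.001, -1.0]]
wrist_force: [-0.1, 0.4, -1.7]
gripper_width: 0.158
gripper_force: 30.0
```

```bash
python3 - <<'E'
from h import *
s=rows((.5098,.1115,.31,84));print(s["tcp_pos"],s["joints"].round(0),s["gripper_width"])
E
```

```text
xyz [-20.7, 405.4, 0.7] turn z 0.046
[ 0.46542001 -0.29196794  0.31067423] [-15.  12.  -4.  -0. -73. -78.] 0.15781555073937817
```

move_arm --series '[{"grip":0.0,"xyz":[-2,42,0],"angular":[0,0,0.005]},{"grip":0.0,"xyz":[-4,85,0],"angular":[0,0,0.01]},{"grip":0.0,"xyz":[-7,130,0],"angular":[0,0,0.015]},{"grip":0.0,"xyz":[-10,175,0],"angular":[0,0,0.02]},{"grip":0.0,"xyz":[-13,220,0],"angular":[0,0,0.025]},{"grip":0.0,"xyz":[-16,265,0],"angular":[0,0,0.03]},{"grip":0.0,"xyz":[-18,310,0],"angular":[0,0,0.035]},{"grip":0.0,"xyz":[-20,355,0],"angular":[0,0,0.046]},{"grip":0.0,"xyz":[-20.5,388,0],"angular":[0,0,0.046]},{"grip":0.0,"xyz":[-20.5,405.5,0],"angular":[0,0,0.046]}]'

```text
time_s: 28.4
tcp_pos: [0.509, 0.1135, 0.3086]
ee_rot: [[-0.995, 0.102, -0.004], [0.102, 0.995, -0.001], [0.004, -0.002, -1.0]]
wrist_force: [0.0, 0.1, -2.0]
gripper_width: 0.155
gripper_force: 30.0
```

move_arm --series '[{"grip":0.0,"xyz":[0,0,25],"angular":[0,0,0]},{"grip":0.0,"xyz":[0,0,50],"angular":[0,0,0]},{"grip":0.0,"xyz":[0,0,72],"angular":[0,0,0]},{"grip":0.0,"xyz":[0,0,82],"angular":[0,0,0]},{"grip":0.0,"xyz":[0,0,82],"angular":[0,0,0]},{"grip":0.0,"xyz":[0,0,82],"angular":[0,0,0]}]'

```text
time_s: 29.0
tcp_pos: [0.5103, 0.1111, 0.2295]
ee_rot: [[-0.995, 0.104, 0.001], [0.104, 0.995, -0.0], [-0.001, -0.0, -1.0]]
wrist_force: [-0.2, 0.3, -0.9]
gripper_width: 0.155
gripper_force: 30.0
```

```bash
cat >> h.py <<'E'
def check(slot):
    S=r.capture("side");g=S["img"].astype(float).mean(2);p=r.sense()["tcp_pos"]
    a=proj(S,p-[0,0,.1404]);b=proj(S,[*slot,.065]);print("proj tip",a.round(2),"slot",b.round(2),"px/mm",(proj(S,[slot[0]+.001,slot[1],.065])-b).round(3))
    u=int(round(a[0]))-8;v=int(round(a[1]))
    for k in range(v-4,v+2):print("t",k,u,g[k,u:u+17].astype(int))
    u=int(round(b[0]))-8;v=int(round(b[1]))
    for k in range(v-1,v+3):print("s",k,u,g[k,u:u+17].astype(int))
E
python3 - <<'E'
from h import *
s=rows((.5098,.1115,.195,84));print(s["tcp_pos"]);check((.5098,.1115))
E
```

```text
xyz [0.5, 0.3, 34.5] turn z 0.0
[0.51028071 0.11111063 0.22952556]
proj tip [284.97 216.08] slot [285.22 221.23] px/mm [-0.338 -0.007]
t 212 277 [40 42 45 51 67 78 80 80 82 82 85 86 92 88 89 90 90]
t 213 277 [31 31 29 34 59 73 76 74 74 77 75 75 71 57 50 57 58]
t 214 277 [57 47 47 45 62 72 74 75 73 73 72 72 63 41 31 34 34]
t 215 277 [109 109 107  94  86  79  74  74  71  71  70  72  62  46  40  40  37]
t 216 277 [122 121 122 118 107  93  87  87  79  78  75  76  82  89  89  89  79]
t 217 277 [123 124 123 122 119 117 116 115 112 113 106 104 113 116 117 116 115]
s 220 277 [122 123 123 114  92  81  80  81  88  97 100 100 107 109 113 121 122]
s 221 277 [122 124 122 109  80  66  62  61  63  66  68  69  74  90 108 121 124]
s 222 277 [122 123 121 114  97  84  82  76  70  72  67  63  64  89 110 122 122]
s 223 277 [123 123 123 121 119 114 113 114 112 112 107 104 100 105 116 122 121]
```

move_arm --series '[{"grip":0.0,"xyz":[0.5,0.4,12],"angular":[0,0,0]},{"grip":0.0,"xyz":[0.5,0.4,20],"angular":[0,0,0]},{"grip":0.0,"xyz":[0.5,0.4,24],"angular":[0,0,0]},{"grip":0.0,"xyz":[0.5,0.4,28],"angular":[0,0,0]},{"grip":0.0,"xyz":[0.5,0.4,31],"angular":[0,0,0]},{"grip":0.0,"xyz":[0.5,0.4,35],"angular":[0,0,0]},{"grip":0.0,"xyz":[0.5,0.4,35],"angular":[0,0,0]}]'

```text
time_s: 29.75
tcp_pos: [0.5091, 0.1117, 0.1935]
ee_rot: [[-0.995, 0.104, -0.001], [0.104, 0.995, -0.0], [0.001, -0.0, -1.0]]
wrist_force: [0.4, 0.6, -1.8]
gripper_width: 0.159
gripper_force: 30.0
```

move_arm --series '[{"grip":0.0,"xyz":[0,0,4],"angular":[0,0,0]},{"grip":0.0,"xyz":[0,0,8],"angular":[0,0,0]},{"grip":0.0,"xyz":[0,0,12],"angular":[0,0,0]},{"grip":0.0,"xyz":[0,0,15],"angular":[0,0,0]},{"grip":0.0,"xyz":[0,0,17.5],"angular":[0,0,0]},{"grip":0.0,"xyz":[0,0,17.5],"angular":[0,0,0]},{"grip":0.0,"xyz":[0,0,17.5],"angular":[0,0,0]}]'

```text
time_s: 30.45
tcp_pos: [0.5096, 0.1118, 0.178]
ee_rot: [[-0.995, 0.103, 0.001], [0.103, 0.995, -0.0], [-0.001, -0.0, -1.0]]
wrist_force: [-2.7, -0.3, 7.1]
gripper_width: 0.159
gripper_force: 30.0
```

move_arm --series '[{"grip":0.5,"xyz":[0,0,0],"angular":[0,0,0]},{"grip":0.5,"xyz":[0,0,0],"angular":[0,0,0]},{"grip":0.5,"xyz":[0,0,0],"angular":[0,0,0]},{"grip":0.5,"xyz":[0,0,-30],"angular":[0,0,0]},{"grip":0.5,"xyz":[0,0,-75],"angular":[0,0,0]},{"grip":0.5,"xyz":[0,-20,-110],"angular":[0,0,0]},{"grip":0.5,"xyz":[-15,-65,-110],"angular":[0,0,0]},{"grip":0.5,"xyz":[-30,-110,-110],"angular":[0,0,-0.01]},{"grip":0.5,"xyz":[-45,-155,-110],"angular":[0,0,-0.02]},{"grip":0.5,"xyz":[-60,-200,-110],"angular":[0,0,-0.03]}]'

```text
time_s: 31.45
tcp_pos: [0.5484, -0.0951, 0.2866]
ee_rot: [[-0.997, 0.073, 0.0], [0.073, 0.997, 0.0], [-0.0, 0.0, -1.0]]
wrist_force: [0.6, -0.6, 0.2]
gripper_width: 0.503
gripper_force: 0.0
```

```bash
python3 - <<'E'
from h import *
s=rows((.593,-.3898,.27,86.7));print(s["tcp_pos"],s["joints"].round(0),s["gripper_width"],s["time_s"])
E
```

```text
xyz [-66.0, -290.7, 16.6] turn z -0.016
[ 0.54841833 -0.09509063  0.28662233] [   7.   14.   -6.    0.  -70. -101.] 0.5025722048849539 31.45
```

move_arm --series '[{"grip":0.5,"xyz":[-10,-45,0],"angular":[0,0,-0.01]},{"grip":0.5,"xyz":[-20,-90,0],"angular":[0,0,-0.016]},{"grip":0.5,"xyz":[-31,-136,0],"angular":[0,0,-0.016]},{"grip":0.5,"xyz":[-42,-182,0],"angular":[0,0,-0.016]},{"grip":0.5,"xyz":[-53,-228,5],"angular":[0,0,-0.016]},{"grip":0.5,"xyz":[-61,-265,15],"angular":[0,0,-0.016]},{"grip":0.5,"xyz":[-64.5,-285,25],"angular":[0,0,-0.016]},{"grip":0.5,"xyz":[-64.5,-285,30],"angular":[0,0,-0.016]},{"grip":0.5,"xyz":[-64.5,-285,30],"angular":[0,0,-0.016]},{"grip":0.5,"xyz":[-64.5,-285,30],"angular":[0,0,-0.016]}]'

```text
time_s: 32.45
tcp_pos: [0.5917, -0.3813, 0.257]
ee_rot: [[-0.998, 0.057, 0.0], [0.057, 0.998, -0.0], [-0.0, -0.0, -1.0]]
wrist_force: [-0.9, 0.2, 0.3]
gripper_width: 0.499
gripper_force: 0.0
```

```bash
python3 - <<'E'
from h import *
s=rows((.593,-.3898,.182,86.7));print(s["tcp_pos"],s["joints"].round(0))
# check side for panels: amber x now front row is gone
S=r.capture("side");im=S["img"].astype(int);am=(im[...,0]-im[...,2]>40)&(im[...,0]<190);am[:80]=0;am[140:]=0;am[:,:240]=0;am[:,330:]=0
for o in rects(S,am,.1255,30,900):print("S amber",[np.round(x,4) for x in o])
E
```

```text
xyz [-1.8, -8.4, 75.0] turn z 0.001
[ 0.59166854 -0.3812635   0.25697198] [-20.  30.  14.   0. -74. -74.]
S amber [array([ 0.4633, -0.3803]), np.float64(89.2626), np.float64(0.0556), np.float64(0.1017), array([301.5, 103.5], dtype=float32)]
S amber [array([ 0.5911, -0.3906]), np.float64(92.5174), np.float64(0.0562), np.float64(0.103), array([266.5, 101.5], dtype=float32)]
```

move_arm --series '[{"grip":0.5,"xyz":[-1,-9,20],"angular":[0,0,0]},{"grip":0.5,"xyz":[-1,-9,50],"angular":[0,0,0]},{"grip":0.5,"xyz":[-1,-9,73.5],"angular":[0,0,0]},{"grip":0.5,"xyz":[-1,-9,73.5],"angular":[0,0,0]},{"grip":0.0,"xyz":[-1,-9,73.5],"angular":[0,0,0]},{"grip":0.0,"xyz":[-1,-9,73.5],"angular":[0,0,0]},{"grip":0.0,"xyz":[-1,-9,73.5],"angular":[0,0,0]},{"grip":0.0,"xyz":[-1,-9,73.5],"angular":[0,0,0]},{"grip":0.0,"xyz":[-1,-9,73.5],"angular":[0,0,0]},{"grip":0.0,"xyz":[-1,-9,73.5],"angular":[0,0,0]}]'

```text
time_s: 33.5
tcp_pos: [0.5922, -0.3914, 0.1841]
ee_rot: [[-0.998, 0.058, 0.001], [0.058, 0.998, -0.001], [-0.001, -0.0, -1.0]]
wrist_force: [-0.1, 1.4, 3.1]
gripper_width: 0.156
gripper_force: 30.0
```

move_arm --series '[{"grip":0.0,"xyz":[0,0,-25],"angular":[0,0,0]},{"grip":0.0,"xyz":[0,0,-65],"angular":[0,0,0]},{"grip":0.0,"xyz":[0,0,-110],"angular":[0,0,0]},{"grip":0.0,"xyz":[0,0,-150],"angular":[0,0,0]},{"grip":0.0,"xyz":[0,0,-168],"angular":[0,0,0]},{"grip":0.0,"xyz":[0,0,-168],"angular":[0,0,0]},{"grip":0.0,"xyz":[0,0,-168],"angular":[0,0,0]}]'

```text
time_s: 34.2
tcp_pos: [0.5916, -0.3911, 0.3492]
ee_rot: [[-0.998, 0.058, -0.002], [0.058, 0.998, 0.002], [0.002, 0.002, -1.0]]
wrist_force: [-0.1, 0.5, -2.5]
gripper_width: 0.155
gripper_force: 30.0
```

```bash
python3 - <<'E'
from h import *
s=rows((.6088,-.1341,.34,84));print(s["tcp_pos"],s["joints"].round(0),s["gripper_width"])
E
```

```text
xyz [-2.2, 257.5, 9.2] turn z 0.046
[ 0.59157879 -0.3910672   0.34924393] [-20.  29.  25.  -0. -87. -73.] 0.15491558266744343
```

move_arm --series '[{"grip":0.0,"xyz":[0,45,0],"angular":[0,0,0.01]},{"grip":0.0,"xyz":[0,90,0],"angular":[0,0,0.02]},{"grip":0.0,"xyz":[-1,135,0],"angular":[0,0,0.03]},{"grip":0.0,"xyz":[-1.5,180,0],"angular":[0,0,0.046]},{"grip":0.0,"xyz":[-2,225,10],"angular":[0,0,0.046]},{"grip":0.0,"xyz":[-2,257.5,30],"angular":[0,0,0.046]},{"grip":0.0,"xyz":[-2,257.5,70],"angular":[0,0,0.046]},{"grip":0.0,"xyz":[-2,257.5,105],"angular":[0,0,0.046]},{"grip":0.0,"xyz":[-2,257.5,120],"angular":[0,0,0.046]},{"grip":0.0,"xyz":[-2,257.5,120],"angular":[0,0,0.046]}]'

```text
time_s: 35.2
tcp_pos: [0.6058, -0.134, 0.2251]
ee_rot: [[-0.994, 0.104, -0.012], [0.104, 0.995, 0.001], [0.012, -0.0, -1.0]]
wrist_force: [-0.2, 0.0, -1.6]
gripper_width: 0.157
gripper_force: 30.0
```

move_arm --series '[{"grip":0.0,"xyz":[0,0,0],"angular":[0,0,0]},{"grip":0.0,"xyz":[0,0,0],"angular":[0,0,0]}]'

```text
time_s: 35.4
tcp_pos: [0.6094, -0.1347, 0.2319]
ee_rot: [[-0.995, 0.104, 0.002], [0.104, 0.995, -0.0], [-0.002, -0.0, -1.0]]
wrist_force: [-0.2, 0.6, -1.7]
gripper_width: 0.159
gripper_force: 30.0
```

```bash
python3 - <<'E'
from h import *
s=rows((.6088,-.1341,.195,84));print(s["tcp_pos"],s["joints"].round(0));check((.6088,-.1341))
E
```

```text
xyz [0.6, 0.6, 36.9] turn z 0.0
[ 0.60937344 -0.13471825  0.23190461] [  2.  23.  -1.   0. -66. -98.]
proj tip [257.05 156.5 ] slot [257.71 162.48] px/mm [-0.296 -0.004]
t 152 249 [138 136 133 131 130 103  88  80  75  81  81  82  92 108 108 107 107]
t 153 249 [141 140 141 141 140 110  85  78  75  75  77  77  92 130 136 135 136]
t 154 249 [141 141 141 144 141 115  87  77  75  75  75  77  93 132 143 143 143]
t 155 249 [139 139 141 141 141 116  86  76  76  73  74  75  93 132 140 141 145]
t 156 249 [141 142 141 142 140 117  91  80  80  80  78  77  89 133 142 144 144]
t 157 249 [142 143 144 142 141 136 128 112 112 116 107 105 111 139 146 146 146]
s 161 250 [126 125 125 124 122 121 123 122 123 124 124 123 124 124 125 125 125]
s 162 250 [126 125 125 119 111 104 102 104 110 112 114 114 115 120 125 125 125]
s 163 250 [126 124 123 115  91  74  74  74  74  76  81  85 101 119 125 125 124]
s 164 250 [125 125 124 122 103  84  84  79  77  77  72  74  98 120 124 124 122]
```

```bash
python3 - <<'E'
import pickle
from h import *
d=pickle.load(open("c0.pkl","rb"));S0=d["side"];T0=d["top"];now=r.capture("side")
sl={"s1":(.6332,.0985),"s2":(.5098,.1115),"s3":(.6088,-.1341),"s4":(.4854,-.1211)}
for nm,c,R in(("S0",S0,S0),("Snow",now,now),("T0",T0,T0)):
    g=c["img"].astype(float).mean(2);vv,uu=np.mgrid[:420,:560]
    for k,p in sl.items():
        q=proj(c,[*p,.065]);a=(8,5) if nm[0]=="S" else (5,8)
        w=(abs(uu-q[0])<a[0])&(abs(vv-q[1])<a[1]);bg=np.percentile(g[w],75)
        W=np.clip(bg-6-g,0,None)*w;cc=np.array([(W*uu).sum(),(W*vv).sum()])/W.sum()
        print(nm,k,"meas-proj",(cc-q).round(2),ray(c,cc,.065)[:2].round(4),"bg",bg,"dv/dy",((proj(c,[p[0],p[1]+.001,.065])-q)).round(3))
        if nm=="Snow" and k in("s3","s4"):print(g[int(q[1])-5:int(q[1])+8,int(q[0])].astype(int),int(q[1])-5)
# block top outlines in top view
for k,p in sl.items():
    q=proj(T0,[*p,.065]);g=T0["img"].astype(float).mean(2)
    v=int(round(q[1]));u=int(round(q[0]));print(k,q.round(1),"row",g[v-7,u-12:u+13].astype(int))
E
```

```text
S0 s1 meas-proj [ 0.5  -0.11] [0.6317 0.0981] bg 124.0 dv/dy [-0.031  0.264]
S0 s2 meas-proj [-0.62  0.94] [0.5115 0.115 ] bg 124.0 dv/dy [-0.009  0.27 ]
S0 s3 meas-proj [-1.01  2.08] [ 0.6115 -0.1241] bg 124.16666666666667 dv/dy [-0.021  0.209]
S0 s4 meas-proj [-0.78  1.58] [ 0.4879 -0.1136] bg 125.0 dv/dy [-0.003  0.212]
Snow s1 meas-proj [ 0.94 -3.17] [0.6315 0.0864] bg 124.41666666666666 dv/dy [-0.031  0.264]
Snow s2 meas-proj [ 0.64 -1.93] [0.5081 0.1043] bg 125.16666666666667 dv/dy [-0.009  0.27 ]
Snow s3 meas-proj [-1.01  2.09] [ 0.6115 -0.1241] bg 126.33333333333333 dv/dy [-0.021  0.209]
[112 134 128 124 123 104  72  79 115 122  90  63  56] 157
Snow s4 meas-proj [-0.76  1.58] [ 0.4878 -0.1136] bg 126.75 dv/dy [-0.003  0.212]
[145 144 133 126 124 114  82  71 114 123 109  73  57] 160
T0 s1 meas-proj [ 0.4  -0.89] [0.6361 0.0973] bg 135.66666666666666 dv/dy [-0.317 -0.004]
T0 s2 meas-proj [ 0.32 -0.76] [0.5122 0.1105] bg 140.33333333333334 dv/dy [-0.32  -0.005]
T0 s3 meas-proj [-0.33 -0.62] [ 0.6108 -0.1331] bg 129.66666666666666 dv/dy [-0.319 -0.004]
T0 s4 meas-proj [-0.22 -0.54] [ 0.4871 -0.1204] bg 134.0 dv/dy [-0.322 -0.005]
s1 [278.1 183. ] row [116 116 118 117 112 118 110 122 133 134 134 135 133 133 130 133 135 134
 134 135 110 106  79  56  57]
s2 [273.3 221.9] row [117 117 115 115 115 109 113 121 135 138 138 136 141 140 140 139 139 139
 140 139 106 107  85  61  61]
s3 [352.  191.6] row [ 61  54  60  55  43  65 123 130 131 127 124 130 129 131 129 128 127 129
 125 116 116 112 113 109 111]
s4 [347.8 230.8] row [ 58  63  53  47  43  62 129 134 133 132 132 132 134 133 133 132 133 132
 130 115 119 117 117 117 115]
```

move_arm --series '[{"grip":0.0,"xyz":[-2,1.7,5],"angular":[0,0,0]},{"grip":0.0,"xyz":[-2,1.7,15],"angular":[0,0,0]},{"grip":0.0,"xyz":[-2,1.7,22],"angular":[0,0,0]},{"grip":0.0,"xyz":[-2,1.7,26],"angular":[0,0,0]},{"grip":0.0,"xyz":[-2,1.7,30],"angular":[0,0,0]},{"grip":0.0,"xyz":[-2,1.7,34],"angular":[0,0,0]},{"grip":0.0,"xyz":[-2,1.7,37],"angular":[0,0,0]},{"grip":0.0,"xyz":[-2,1.7,37],"angular":[0,0,0]}]'

```text
time_s: 36.3
tcp_pos: [0.6108, -0.133, 0.1935]
ee_rot: [[-0.995, 0.104, -0.001], [0.104, 0.995, 0.0], [0.001, 0.0, -1.0]]
wrist_force: [0.5, 0.3, -1.0]
gripper_width: 0.157
gripper_force: 30.0
```

move_arm --series '[{"grip":0.0,"xyz":[0,0,4],"angular":[0,0,0]},{"grip":0.0,"xyz":[0,0,8],"angular":[0,0,0]},{"grip":0.0,"xyz":[0,0,12],"angular":[0,0,0]},{"grip":0.0,"xyz":[0,0,15],"angular":[0,0,0]},{"grip":0.0,"xyz":[0,0,17.5],"angular":[0,0,0]},{"grip":0.0,"xyz":[0,0,17.5],"angular":[0,0,0]},{"grip":0.0,"xyz":[0,0,17.5],"angular":[0,0,0]}]'

```text
time_s: 37.0
tcp_pos: [0.6111, -0.1332, 0.1782]
ee_rot: [[-0.995, 0.103, 0.001], [0.103, 0.995, -0.001], [-0.001, -0.001, -1.0]]
wrist_force: [-2.2, 0.5, 5.3]
gripper_width: 0.158
gripper_force: 30.0
```

move_arm --series '[{"grip":0.5,"xyz":[0,0,0],"angular":[0,0,0]},{"grip":0.5,"xyz":[0,0,0],"angular":[0,0,0]},{"grip":0.5,"xyz":[0,0,0],"angular":[0,0,0]},{"grip":0.5,"xyz":[0,0,-30],"angular":[0,0,0]},{"grip":0.5,"xyz":[0,0,-75],"angular":[0,0,0]},{"grip":0.5,"xyz":[15,-30,-100],"angular":[0,0,0]},{"grip":0.5,"xyz":[33,-70,-100],"angular":[0,0,-0.01]},{"grip":0.5,"xyz":[51,-110,-100],"angular":[0,0,-0.02]},{"grip":0.5,"xyz":[69,-150,-100],"angular":[0,0,-0.03]},{"grip":0.5,"xyz":[87,-190,-100],"angular":[0,0,-0.047]}]'

```text
time_s: 38.0
tcp_pos: [0.5038, -0.3142, 0.2765]
ee_rot: [[-0.998, 0.056, 0.0], [0.056, 0.998, -0.0], [-0.0, -0.0, -1.0]]
wrist_force: [0.5, 0.5, 0.1]
gripper_width: 0.503
gripper_force: 0.0
```

move_arm --series '[{"grip":0.5,"xyz":[17,-37,0],"angular":[0,0,0]},{"grip":0.5,"xyz":[33,-70,10],"angular":[0,0,0]},{"grip":0.5,"xyz":[33,-70,20],"angular":[0,0,0]},{"grip":0.5,"xyz":[33,-70,20],"angular":[0,0,0]},{"grip":0.5,"xyz":[33,-70,20],"angular":[0,0,0]}]'

```text
time_s: 38.5
tcp_pos: [0.4682, -0.3804, 0.2563]
ee_rot: [[-0.998, 0.056, -0.0], [0.056, 0.998, 0.0], [0.0, 0.0, -1.0]]
wrist_force: [0.4, 0.3, 0.2]
gripper_width: 0.502
gripper_force: 0.0
```

```bash
python3 - <<'E'
from h import *
s=rows((.464,-.3828,.182,86.7));print(s["tcp_pos"],s["joints"].round(0))
E
```

```text
xyz [4.1, -2.6, 74.3] turn z 0.001
[ 0.46820406 -0.3804129   0.25634688] [-24.  20.  -2.   0. -68. -70.]
```

move_arm --series '[{"grip":0.5,"xyz":[4,-2.5,20],"angular":[0,0,0]},{"grip":0.5,"xyz":[4,-2.5,50],"angular":[0,0,0]},{"grip":0.5,"xyz":[4,-2.5,73],"angular":[0,0,0]},{"grip":0.5,"xyz":[4,-2.5,73],"angular":[0,0,0]},{"grip":0.0,"xyz":[4,-2.5,73],"angular":[0,0,0]},{"grip":0.0,"xyz":[4,-2.5,73],"angular":[0,0,0]},{"grip":0.0,"xyz":[4,-2.5,73],"angular":[0,0,0]},{"grip":0.0,"xyz":[4,-2.5,73],"angular":[0,0,0]},{"grip":0.0,"xyz":[4,-2.5,73],"angular":[0,0,0]},{"grip":0.0,"xyz":[4,-2.5,73],"angular":[0,0,0]}]'

```text
time_s: 39.5
tcp_pos: [0.464, -0.3833, 0.1844]
ee_rot: [[-0.998, 0.057, 0.001], [0.057, 0.998, -0.001], [-0.001, -0.0, -1.0]]
wrist_force: [0.1, 1.2, 3.2]
gripper_width: 0.156
gripper_force: 30.0
```

move_arm --series '[{"grip":0.0,"xyz":[0,0,-25],"angular":[0,0,0]},{"grip":0.0,"xyz":[0,0,-65],"angular":[0,0,0]},{"grip":0.0,"xyz":[0,0,-110],"angular":[0,0,0]},{"grip":0.0,"xyz":[0,0,-150],"angular":[0,0,0]},{"grip":0.0,"xyz":[0,0,-168],"angular":[0,0,0]},{"grip":0.0,"xyz":[0,0,-168],"angular":[0,0,0]},{"grip":0.0,"xyz":[0,0,-168],"angular":[0,0,0]}]'

```text
time_s: 40.2
tcp_pos: [0.4632, -0.3827, 0.3499]
ee_rot: [[-0.998, 0.058, -0.002], [0.058, 0.998, 0.002], [0.002, 0.002, -1.0]]
wrist_force: [-0.3, -0.2, -2.7]
gripper_width: 0.154
gripper_force: 30.0
```

```bash
python3 - <<'E'
from h import *
s=rows((.4856,-.1200,.34,84));print(s["tcp_pos"],s["joints"].round(0),s["gripper_width"])
E
```

```text
xyz [-7.2, 263.6, 9.9] turn z 0.047
[ 0.46320571 -0.38270311  0.34991337] [-24.  17.   7.  -0. -81. -69.] 0.15401252511016686
```

move_arm --series '[{"grip":0.0,"xyz":[-1,45,0],"angular":[0,0,0.01]},{"grip":0.0,"xyz":[-2,90,0],"angular":[0,0,0.02]},{"grip":0.0,"xyz":[-3,135,0],"angular":[0,0,0.03]},{"grip":0.0,"xyz":[-5,180,0],"angular":[0,0,0.047]},{"grip":0.0,"xyz":[-6,225,10],"angular":[0,0,0.047]},{"grip":0.0,"xyz":[-7,263,30],"angular":[0,0,0.047]},{"grip":0.0,"xyz":[-7,263,70],"angular":[0,0,0.047]},{"grip":0.0,"xyz":[-7,263,105],"angular":[0,0,0.047]},{"grip":0.0,"xyz":[-7,263,120],"angular":[0,0,0.047]},{"grip":0.0,"xyz":[-7,263,120],"angular":[0,0,0.047]}]'

```text
time_s: 41.2
tcp_pos: [0.4826, -0.1208, 0.2267]
ee_rot: [[-0.994, 0.104, -0.011], [0.104, 0.995, 0.0], [0.011, -0.001, -1.0]]
wrist_force: [1.2, -0.1, -1.8]
gripper_width: 0.156
gripper_force: 30.0
```

move_arm --series '[{"grip":0.0,"xyz":[0,0,0],"angular":[0,0,0]},{"grip":0.0,"xyz":[0,0,0],"angular":[0,0,0]}]'

```text
time_s: 41.4
tcp_pos: [0.4862, -0.1212, 0.2322]
ee_rot: [[-0.995, 0.104, 0.001], [0.104, 0.995, -0.0], [-0.001, -0.0, -1.0]]
wrist_force: [-0.0, 0.7, -1.2]
gripper_width: 0.158
gripper_force: 30.0
```

```bash
python3 - <<'E'
from h import *
s=rows((.4856,-.12,.195,84));print(s["tcp_pos"],s["joints"].round(0));check((.4856,-.12))
E
```

```text
xyz [0.7, 1.1, 37.2] turn z 0.0
[ 0.48617026 -0.12119408  0.23222322] [   5.   11.  -18.    0.  -61. -101.]
proj tip [294.22 159.8 ] slot [294.27 165.97] px/mm [-0.3   -0.004]
t 156 286 [143 141 140 139 134 103  82  77  75  76  77  77  93 127 134 131 116]
t 157 286 [144 143 141 141 138 104  80  77  74  75  73  75  94 135 143 144 137]
t 158 286 [143 143 140 138 135 103  81  75  74  73  73  74  95 134 144 143 141]
t 159 286 [143 143 142 141 138 106  84  77  75  75  74  76 103 135 142 143 140]
t 160 286 [142 142 141 141 139 124 109 105  96  93  92  93 117 136 141 141 140]
t 161 286 [138 135 138 138 137 137 133 133 132 132 132 131 135 139 140 140 140]
s 165 286 [124 124 124 122 115 113 111 113 111 113 112 115 115 116 122 122 121]
s 166 286 [124 124 123 118 104  82  76  76  81  81  83  88  92 110 121 123 123]
s 167 286 [124 123 122 121 103  83  77  74  71  69  66  70  79 107 121 123 122]
s 168 286 [123 123 123 122 118 115 113 113 111 110 101 100 100 116 123 124 124]
```

move_arm --series '[{"grip":0.0,"xyz":[-1.2,1.3,5],"angular":[0,0,0]},{"grip":0.0,"xyz":[-1.2,1.3,15],"angular":[0,0,0]},{"grip":0.0,"xyz":[-1.2,1.3,22],"angular":[0,0,0]},{"grip":0.0,"xyz":[-1.2,1.3,26],"angular":[0,0,0]},{"grip":0.0,"xyz":[-1.2,1.3,30],"angular":[0,0,0]},{"grip":0.0,"xyz":[-1.2,1.3,34],"angular":[0,0,0]},{"grip":0.0,"xyz":[-1.2,1.3,37],"angular":[0,0,0]},{"grip":0.0,"xyz":[-1.2,1.3,37],"angular":[0,0,0]}]'

```text
time_s: 42.25
tcp_pos: [0.4868, -0.1199, 0.1941]
ee_rot: [[-0.995, 0.104, -0.001], [0.104, 0.995, 0.0], [0.001, -0.0, -1.0]]
wrist_force: [0.9, -0.5, -1.6]
gripper_width: 0.159
gripper_force: 30.0
```

move_arm --series '[{"grip":0.0,"xyz":[0,0,4],"angular":[0,0,0]},{"grip":0.0,"xyz":[0,0,8],"angular":[0,0,0]},{"grip":0.0,"xyz":[0,0,12],"angular":[0,0,0]},{"grip":0.0,"xyz":[0,0,15],"angular":[0,0,0]},{"grip":0.0,"xyz":[0,0,17.5],"angular":[0,0,0]},{"grip":0.0,"xyz":[0,0,17.5],"angular":[0,0,0]},{"grip":0.0,"xyz":[0,0,17.5],"angular":[0,0,0]}]'

```text
time_s: 42.95
tcp_pos: [0.4872, -0.12, 0.1786]
ee_rot: [[-0.995, 0.103, 0.001], [0.103, 0.995, -0.001], [-0.001, -0.001, -1.0]]
wrist_force: [-3.5, 0.3, 6.2]
gripper_width: 0.155
gripper_force: 30.0
```

move_arm --series '[{"grip":0.5,"xyz":[0,0,0],"angular":[0,0,0]},{"grip":0.5,"xyz":[0,0,0],"angular":[0,0,0]},{"grip":0.5,"xyz":[0,0,0],"angular":[0,0,0]},{"grip":0.5,"xyz":[0,0,-30],"angular":[0,0,0]},{"grip":0.4,"xyz":[0,0,-75],"angular":[0,0,0]},{"grip":0.2,"xyz":[0,0,-115],"angular":[0,0,0]},{"grip":0.0,"xyz":[30,30,-140],"angular":[0,0,0]},{"grip":0.0,"xyz":[55,70,-150],"angular":[0,0,0]},{"grip":0.0,"xyz":[55,115,-150],"angular":[0,0,0]},{"grip":0.0,"xyz":[55,150,-150],"angular":[0,0,0]}]'

```text
time_s: 43.95
tcp_pos: [0.4475, 0.0368, 0.3281]
ee_rot: [[-0.995, 0.103, 0.003], [0.103, 0.995, 0.001], [-0.003, 0.002, -1.0]]
wrist_force: [0.1, -0.4, -0.8]
gripper_width: 0.053
gripper_force: 0.0
```

```bash
python3 - <<'E'
from h import *
S=r.capture("side");T=r.capture("top");print(r.sense()["tcp_pos"])
z=lambda c,y,x,h,w,f:cv2.resize(c["img"][y:y+h,x:x+w],None,fx=f,fy=f,interpolation=cv2.INTER_CUBIC)
o=np.zeros((600,800,3),np.uint8)
a=z(S,130,190,130,130,3);b=z(S,245,220,50,50,8);c=z(T,162,206,50,50,8)
o[:390,:390]=a;o[:400,400:800]=b;o[200:600,0:0]=0
d=z(T,162,206,50,50,4);o[400:600,0:200]=d;e=z(T,150,255,110,110,1.8);o[400:598,210:408]=e[:198,:198]
d=z(T,162,206,50,50,4)
cv2.imwrite("pics/l.png",o[:,:,::-1])
E
```

```text
[0.4481861  0.03807776 0.32710123]
```

View pics/l.png

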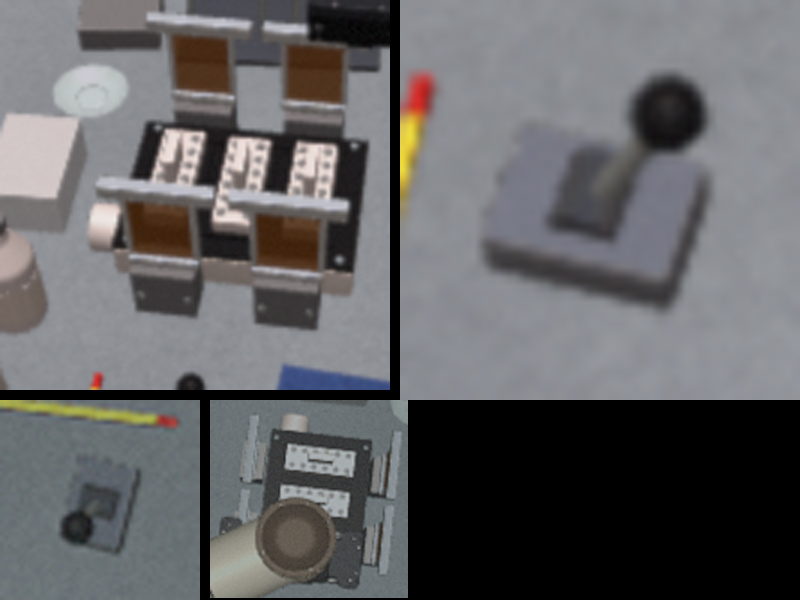

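All three carriers lie in nests and four panels stand on the switches (rails down on the blocks). The lever ball is at side px ≈(253.5,258.8), base top corners about (235.6,260.3), (258.5,265.6), (253.3,280), (230.9,275.6). Work out the lever's axis.

```bash
python3 - <<'E'
from h import *
S=r.capture("side")
C=np.array([ray(S,p,.025)[:2] for p in((235.6,260.3),(258.5,265.6),(253.3,280),(230.9,275.6))]);print(C.round(4),C.mean(0).round(4))
for a,b in((0,1),(3,2),(1,2),(0,3)):d=C[a]-C[b];print(np.linalg.norm(d).round(4),np.degrees(np.arctan2(d[1],d[0])).round(1))
b=ray(S,(253.5,259),.0922)[:2];print("ball",b, C.mean(0)-b)
s=r.sense();print(s["joints"].round(0))
E
```

```text
[[0.6494 0.2253]
 [0.5824 0.241 ]
 [0.5937 0.2871]
 [0.6573 0.2751]] [0.6207 0.2571]
0.0688 -13.1
0.0648 -10.6
0.0474 -103.7
0.0504 -99.0
ball [0.59062106 0.26046377] [ 0.0300811  -0.00332718]
[  26.    2.  -15.   -0.  -74. -121.]
```

```bash
python3 - <<'E'
from h import *
rows((.543,.27,.27,79),(.543,.27,.14,79))
E
```

```text
xyz [-71.1, 241.7, 56.9] turn z 0.091
xyz [-71.1, 241.7, 186.9] turn z 0.091
```

move_arm --series '[{"grip":0.0,"xyz":[-12,42,0],"angular":[0,0,0.02]},{"grip":0.0,"xyz":[-24,85,10],"angular":[0,0,0.04]},{"grip":0.0,"xyz":[-36,128,20],"angular":[0,0,0.06]},{"grip":0.0,"xyz":[-50,170,30],"angular":[0,0,0.09]},{"grip":0.0,"xyz":[-62,210,45],"angular":[0,0,0.09]},{"grip":0.0,"xyz":[-71,241,75],"angular":[0,0,0.09]},{"grip":0.0,"xyz":[-71,241,115],"angular":[0,0,0.09]},{"grip":0.0,"xyz":[-71,241,155],"angular":[0,0,0.09]},{"grip":0.0,"xyz":[-71,241,165],"angular":[0,0,0.09]},{"grip":0.0,"xyz":[-71,241,165],"angular":[0,0,0.09]}]'

```text
time_s: 45.1
tcp_pos: [0.5435, 0.266, 0.1606]
ee_rot: [[-0.981, 0.194, -0.003], [0.194, 0.981, -0.003], [0.002, -0.004, -1.0]]
wrist_force: [-0.4, -0.9, 0.3]
gripper_width: 0.005
gripper_force: 0.0
```

move_arm --series '[{"grip":0.0,"xyz":[0,0,0],"angular":[0,0,0]},{"grip":0.0,"xyz":[0,0,0],"angular":[0,0,0]}]'

```text
time_s: 45.3
tcp_pos: [0.545, 0.2678, 0.1648]
ee_rot: [[-0.981, 0.193, 0.004], [0.193, 0.981, 0.003], [-0.003, 0.004, -1.0]]
wrist_force: [0.3, 1.0, 0.6]
gripper_width: 0.005
gripper_force: 0.0
```

```bash
python3 - <<'E'
from h import *
s=rows((.543,.27,.11,79),(.643,.251,.11,79),(.65,.25,.11,79));print(s["tcp_pos"],s["joints"].round(0),s["gripper_width"],s["wrist_force"])
E
```

```text
xyz [2.3, 1.8, 54.8] turn z -0.002
xyz [-99.4, 2.4, 54.8] turn z -0.002
xyz [-106.5, 2.8, 54.8] turn z -0.002
[0.54495827 0.26781298 0.16477764] [  41.   24.   -9.    0.  -57. -143.] 0.004735866947027545 [0.28350182 0.99178198 0.58495856]
```

move_arm --series '[{"grip":0.0,"xyz":[2,2,30],"angular":[0,0,0]},{"grip":0.0,"xyz":[2,2,55],"angular":[0,0,0]},{"grip":0.0,"xyz":[-10,2,55],"angular":[0,0,0]},{"grip":0.0,"xyz":[-22,2,55],"angular":[0,0,0]},{"grip":0.0,"xyz":[-34,2,55],"angular":[0,0,0]},{"grip":0.0,"xyz":[-46,2,55],"angular":[0,0,0]},{"grip":0.0,"xyz":[-58,2,55],"angular":[0,0,0]},{"grip":0.0,"xyz":[-70,2,55],"angular":[0,0,0]},{"grip":0.0,"xyz":[-82,2,55],"angular":[0,0,0]},{"grip":0.0,"xyz":[-90,2,55],"angular":[0,0,0]}]'

```text
time_s: 46.3
tcp_pos: [0.6331, 0.2514, 0.1064]
ee_rot: [[-0.981, 0.194, -0.001], [0.194, 0.981, -0.0], [0.001, -0.001, -1.0]]
wrist_force: [-1.3, 0.6, -0.4]
gripper_width: 0.004
gripper_force: 0.6
```

move_arm --series '[{"grip":0.0,"xyz":[-4,0,0],"angular":[0,0,0]},{"grip":0.0,"xyz":[-7,0,0],"angular":[0,0,0]},{"grip":0.0,"xyz":[-10,0,0],"angular":[0,0,0]},{"grip":0.0,"xyz":[-10,0,0],"angular":[0,0,0]}]'

```text
time_s: 46.7
tcp_pos: [0.6389, 0.2502, 0.1062]
ee_rot: [[-0.981, 0.193, -0.007], [0.193, 0.981, -0.001], [0.007, -0.003, -1.0]]
wrist_force: [-7.7, 2.3, 1.0]
gripper_width: 0.005
gripper_force: 4.1
```

move_arm --series '[{"grip":0.0,"xyz":[-2,0,0],"angular":[0,0,0]},{"grip":0.0,"xyz":[-4,0,0],"angular":[0,0,0]},{"grip":0.0,"xyz":[-4,0,0],"angular":[0,0,0]}]'

```text
time_s: 47.0
tcp_pos: [0.6394, 0.2501, 0.1062]
ee_rot: [[-0.981, 0.192, -0.014], [0.192, 0.981, -0.002], [0.013, -0.005, -1.0]]
wrist_force: [-17.1, 5.7, 6.8]
gripper_width: 0.003
gripper_force: 8.8
```

At the stop. Back off, rise and check.

move_arm --series '[{"grip":0.0,"xyz":[25,0,0],"angular":[0,0,0]},{"grip":0.0,"xyz":[60,0,0],"angular":[0,0,0]},{"grip":0.0,"xyz":[90,0,-40],"angular":[0,0,0]},{"grip":0.0,"xyz":[100,0,-85],"angular":[0,0,0]},{"grip":0.0,"xyz":[100,0,-130],"angular":[0,0,0]},{"grip":0.0,"xyz":[130,20,-170],"angular":[0,0,0]},{"grip":0.0,"xyz":[160,50,-190],"angular":[0,0,0]},{"grip":0.0,"xyz":[180,90,-190],"angular":[0,0,0]},{"grip":0.0,"xyz":[190,130,-190],"angular":[0,0,0]},{"grip":0.0,"xyz":[190,130,-190],"angular":[0,0,0]}]'

```text
time_s: 48.0
tcp_pos: [0.4837, 0.4177, 0.2967]
ee_rot: [[-0.982, 0.188, 0.001], [0.188, 0.982, 0.001], [-0.001, 0.002, -1.0]]
wrist_force: [-0.6, -0.4, -0.7]
gripper_width: 0.006
gripper_force: 0.0
```

```bash
python3 - <<'E'
from h import *
S=r.capture("side");T=r.capture("top")
z=lambda c,y,x,h,w,f:cv2.resize(c["img"][y:y+h,x:x+w],None,fx=f,fy=f,interpolation=cv2.INTER_CUBIC)
o=np.zeros((600,800,3),np.uint8)
o[:400,:400]=z(S,160,190,133,133,3)[:400,:400]-0 if z(S,160,190,133,133,3).shape[0]>=400 else np.pad(z(S,160,190,133,133,3),((0,1),(0,1),(0,0)))
o[:300,400:800]=z(S,245,215,45,60,400/60);o[300:600,400:800]=z(T,140,200,120,160,2.5);o[400:600,0:400]=z(S,90,180,100,200,2)
cv2.imwrite("pics/m.png",o[:,:,::-1]);s=r.sense();print(s["tcp_pos"],s["time_s"])
E
```

```text
[0.48426686 0.4141296  0.29678742] 48.1
```

View pics/m.png

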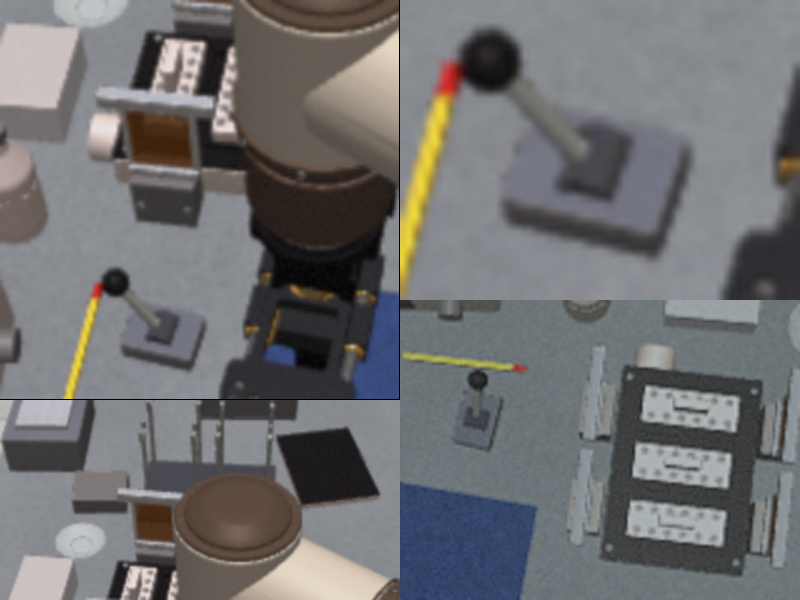

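The lever ball (crop (490,60)) is now fully over to the other side. The top view shows three carriers in their nests at (690,408), (682,465) and (676,523), four panels standing along the stage, and nothing else moved.

```bash
python3 -c "
from station import r
print(r.finish_job())"
```

```text
the job is handed in; nothing more can be done
None
```

The job is handed in: all three carriers are seated in nests, all four panels are home in the switches, and the laser-enable lever was then thrown to its stop. It took about 48 s of robot time, and one carrier that got knocked aside on the mat was re-measured and placed.

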